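# Scoop replica chunks into the drying basket and hang it up

### The job

With the scoop, move every freshly lacquered replica chunk from the white tray into the blue basket, where the basket stands; the gripper's fingers must not touch the chunks. Then hang the filled basket by its handle bar across both red prongs of the hook stand, and leave the scoop standing flat on its green mat. Leave the bottles, jar, plate, fillet and airbrush alone.

Things in the scene. Friction and masses are not known exactly. Their poses are not given: they have to be found in the camera images.
- tray: White curing tray, fixed, 4 mm walls. Origin on the table; x runs to its sloped far end, y across. Inside, mm: level floor at z = 4 from x = -150 to 70, then a ramp rising to z = 44 at x = 130 (34 degrees); y = -100 to 100. Wall tops: near end (x = -155 to -150) z = 20, sides z = 30 up to x = 50, beyond that and at the far end z = 80.
- scoop: Aluminium scoop, 0.16 kg, stands on its flat bottom. Origin under the middle of the pan; x points out of its open mouth, z up. In mm: pan 90 x 90 outside (x, y = -45 to 45), floor 3, sides 2.5 thick and 40 high, back wall at x = -45, 60 high. Black straight grip along x behind it: 24 wide (y), z = 66 to 94, x = -59 to -135; a neck (x = -45 to -59, z from 22 up) joins it to the pan.
- mat: Lime-green flat mat, fixed, 220 x 150 x 3 mm (x, y, z), the scoop's place. Origin under its centre. The scoop starts standing on it.
- basket: Blue basket, loose, 0.35 kg, standing on the table at the start. Origin under its centre. 110 x 160 x 65 mm outside (x, y, z), walls and floor 4 mm, open top. A rigid steel arch rises from the middle of its two short ends (y = +-78 mm) and carries a level round bar over the middle, along y.
- basket_bar (a point): Middle of the basket's handle bar: on the bar's axis, 165 mm above the basket's underside. Bar 12 mm thick, along the basket's y, free length about 140 mm; uprights 8 mm thick.
- stand: Hook stand, fixed. Origin on the table below its post. In mm: two red prongs 8 thick, axes at z = 200, y = +-37, run along -x from a 94 wide crossbar at x = -10 to x = -108; there the tips turn up to x = -116, z = 226. Post 24 square, 207 tall (crossbar too); base plate 10 thick, x = -55 to 75, y = -85 to 85.
- hook (a point): Point midway between the two prongs, level with their upper side (204 mm above the table), 85 mm from the post along the stand's -x: here the middle of the basket's bar should rest, its axis 6 mm higher, so that the basket hangs clear of the post. Axes as the stand's.
- chunk0: Replica fried-chicken chunk, brown, a 32 mm cube with broad bevels (six flat 20 mm faces), slippery lacquer (friction about 0.25), about 20 g; origin at its centre. Starts in the tray on the level floor, between x = -6 and 49 mm of the tray, or is absent.
- chunk1: Replica fried-chicken chunk, brown, a 32 mm cube with broad bevels (six flat 20 mm faces), slippery lacquer (friction about 0.25), about 20 g; origin at its centre. Starts in the tray on the level floor, between x = -6 and 49 mm of the tray, or is absent.
- chunk2: Replica fried-chicken chunk, brown, a 32 mm cube with broad bevels (six flat 20 mm faces), slippery lacquer (friction about 0.25), about 20 g; origin at its centre. Starts in the tray on the level floor, between x = -6 and 49 mm of the tray, or is absent.
- chunk3: Replica fried-chicken chunk, brown, a 32 mm cube with broad bevels (six flat 20 mm faces), slippery lacquer (friction about 0.25), about 20 g; origin at its centre. Starts in the tray on the level floor, between x = -6 and 49 mm of the tray, or is absent.
- chunk4: Replica fried-chicken chunk, brown, a 32 mm cube with broad bevels (six flat 20 mm faces), slippery lacquer (friction about 0.25), about 20 g; origin at its centre. Starts in the tray on the level floor, between x = -6 and 49 mm of the tray, or is absent.
- chunk5: Replica fried-chicken chunk, brown, a 32 mm cube with broad bevels (six flat 20 mm faces), slippery lacquer (friction about 0.25), about 20 g; origin at its centre. Starts in the tray on the level floor, between x = -6 and 49 mm of the tray, or is absent.
- chunk6: Replica fried-chicken chunk, brown, a 32 mm cube with broad bevels (six flat 20 mm faces), slippery lacquer (friction about 0.25), about 20 g; origin at its centre. Starts in the tray on the level floor, between x = -6 and 49 mm of the tray, or is absent.
- chunk7: Replica fried-chicken chunk, brown, a 32 mm cube with broad bevels (six flat 20 mm faces), slippery lacquer (friction about 0.25), about 20 g; origin at its centre. Starts in the tray on the level floor, between x = -6 and 49 mm of the tray, or is absent.
- dye_amber: Bystander: amber dye bottle, 56 mm across, 130 mm tall; origin under its middle. Leave it alone.
- dye_green: Bystander: green dye bottle, 52 mm across, 120 mm tall; origin under its middle. Leave it alone.
- dye_jar: Bystander: yellow dye jar with white cap, 70 mm across, 70 mm tall; origin under its middle. Leave it alone.
- dish: Bystander: lime-green plate, 110 mm across, 25 mm tall; origin under its middle. Leave it alone.
- fillet: Bystander: replica mackerel fillet, 150 x 55 x 16 mm; origin under its middle. Leave it alone.
- airbrush: Bystander: steel airbrush lying down, 160 mm long, 33 mm tall at its cup; origin under its middle. Leave it alone.
Mind the look-alikes: they are no part of the job. What is shaped like the chunk6 but black or pink is not meant.

How it is judged:
By the outcome, as a careful person would: the job done as asked, in the order asked, and still so for the second after the job is handed in, with the robot touching nothing.
Of chunk0, chunk1, chunk2, chunk3, chunk4, chunk5, chunk6, chunk7 only 5 to 8 are there at a start; the rules pass over those that are not, and their reading is None.
At some moment in a run one of scoop may be knocked a few centimetres aside while the robot is not near it.
It also fails if it takes over 210 s, if anything falls off the work surface, if the arm or the gripper's body presses on something with over 40 N, if the wrist force passes 120 N, or if a joint passes its speed limit or range.

### The arm

A 6-joint arm with a two-finger parallel gripper is mounted at the origin on the work surface. World frame = base frame: x ahead of the robot, y to its left, z up, the work surface at z = 0. Lengths are in mm, angles in rad, forces in N, time in s.
With the tool pointing down it reaches from about 300 to 775 mm from the base axis. Payload 14.6 kg.
Tool frame: the origin (TCP) lies on the centre line of the jaws, within the pads' length; the fingertips stand 11 mm ahead of it and the grasp point (between the pads) lies 8 mm behind it; x points along the fingers, y is the direction in which the jaws open and shut, and the axes are right-handed (so a half turn about x gives the same grasp; the last joint's range is limited). The gripper opens to 94 mm and grips with 3 to 60 N. Pads are 16 mm wide; open, the fingers measure 119 mm over their backs; the gripper's body (75 mm by 177 mm) begins 78 mm behind the grasp point.
Start: joints at [-1.369, 0.3, 1.521, -0, 1.321, -0.067], TCP at [146.059, -530.241, 216.446] pointing down, gripper open.
Joint ranges: [-3.03, 3.03], [-0.79, 2.21], [0.23, 2.52], [-1.04, 4.18], [0, 3.07], [-2.55, 2.55]. Speed limits (rad/s): [2.22, 2.22, 2.57, 3.14, 3.14, 3.14].

### API

Orientations are given as [roll, pitch, yaw] about the fixed x, y, z axes, in that order (R = Rz(yaw) Ry(pitch) Rx(roll)).
In Python, from cell import manip gives the robot as it stands.
- The arm moves only by the shell command python3 -m handwheel 'ROWS' [OPENING] [FORCE]. ROWS is JSON, a list of rows, each a list of 2 entries, a list of its own where there are three numbers: the shift along the tool's x, y, z in mm, then the turn about the tool's x in rad. In form: [[[x, y, z], spin], ...]. A call has exactly 10 rows; each row shifts and turns the commanded pose from where the row before left it, along the tool's axes as they then stand; what a row does not reach is not made up. A row lasts 1/8 s, in which the tool goes at most 62.5 mm and 10.7 degrees, less where a joint would pass 70% of its speed; a pose out of reach is approached as far as the arm can. A call with a gripper value outside its range is refused whole. OPENING is the closure in counts, from 0 (fully open) to 255 (shut), set as the call begins (- or left out, the last holds). The fingers move at their own pace and stop on an object; FORCE is the grip in N (left out, the last holds). Time passes only in rows, so rows that do not move let the fingers close, or fill a call up. It gives the time, the measured TCP pose, the force and the opening at its end, in the units of the state.
- manip.read_state(): the state, without advancing time (a new reading comes with each control period).
- manip.camera(name): name is "scene" or "top" or "wrist"; returns a dict with "pixels" (420x560x3 uint8, red, green, blue), "z_map" (420x560 float32, mm along the optical axis (not along the pixel's ray), 0 where there is no reading), "mtx" (3x3 intrinsics, pixels), "xyz" and "orientation" of the camera in the world. Camera axes: x right, y up, looking along -z (the intrinsics and any distortion apply to the point x, -y, -z); pixel columns grow to the right and rows downward; lengths in mm; the calibration is good to about 2 mm. A picture is of the moment at which its call begins.
- manip.sign_off(): hands the job in, once; it reports no verdict.
Trained networks look in the newest picture that a camera, given by its name, has taken for a name from the list of things; names that differ only in an ending like _2 or _b are one class to them, and where a whole thing is asked for, a point or a joint stands for the part that bears it (a point fixed in the world has none). Each returns a list of dicts, best first, with "confidence" (0 to 1); they miss things now and then, are a little off and sometimes report something else, mostly with a low value. They report only what shows in the picture. A call takes as long as a camera call. They do not tell look-alikes from the thing itself.
- manip.cut_out(target, camera): "region" (420x560 bool, what is visible of it) and "centre" ([column, row] in pixels, amid what is visible of it).
The state is a dict: "clock": time; "joints": joint angles; "qd": joint speeds; "effort": joint torques, N m; "eef_pos": TCP position; "eef_rot": TCP orientation; "wrist_force": force on the tool from outside, world axes, zero at the start; "moment": the same for the moment, N m; "finger_gap": finger opening in mm.
Only numpy, scipy, OpenCV 4.12 (cv2) and the standard library are available. Lean on these libraries where they do the work, as an engineer would, in place of code of your own. Each camera call takes 0.05 s, during which the arm holds its last target. There are 200 camera calls.

## Working session

There is one attempt and no reset: what is moved stays moved. The work goes in short steps, Python scripts to look and compute and a shell command to move; the robot and the scene stay as the last step left them, time stands still between calls to the robot, and variables do not carry over. Pictures are saved under pics/ and viewed, about 12 in all and at most 16, crops included, and the job is handed in when it is done.

```bash
ls; mkdir -p pics
cat > h.py <<'E'
import numpy as np, cv2
from cell import manip
from scipy.spatial.transform import Rotation as R
def shot(cam,name=None):
    d=manip.camera(cam)
    if name: cv2.imwrite('pics/'+name+'.png',cv2.cvtColor(d['pixels'],cv2.COLOR_RGB2BGR))
    return d
def rot(o):
    o=np.array(o,float)
    return R.from_euler('xyz',o).as_matrix() if o.size==3 else o
def cloud(d):
    z=d['z_map'];K=np.array(d['mtx']);v,u=np.mgrid[:420,:560]
    p=np.stack([(u-K[0,2])/K[0,0]*z,-(v-K[1,2])/K[1,1]*z,-z],-1)
    w=p@rot(d['orientation']).T+np.array(d['xyz'])
    w[z<=0]=np.nan
    return w
E
python3 - <<'E'
from h import *
s=manip.read_state();print({k:np.round(v,3).tolist() for k,v in s.items()})
for c in['scene','top']:
    d=shot(c,c+'0');print(c,d['xyz'],d['orientation'],d['mtx'],[k for k in d])
    w=cloud(d)
    for n in['tray','scoop','mat','basket','stand','chunk0']:
        for r in manip.cut_out(n,c)[:9]:
            q=w[r['region']];q=q[~np.isnan(q[:,0])]
            if len(q):print(n,round(r['confidence'],2),np.round(r['centre']),np.round(np.median(q,0)),np.round(np.percentile(q,[1,99],axis=0)).tolist())
a=cv2.imread('pics/scene0.png');b=cv2.imread('pics/top0.png')
E
```

```text
pics
{'clock': 0.0, 'joints': [-1.369, 0.3, 1.522, -0.0, 1.321, -0.067], 'qd': [-0.0, -0.001, -0.0, -0.001, -0.001, 0.001], 'effort': [-0.004, -53.181, -35.274, 0.071, 0.024, -0.0], 'eef_pos': [145.978, -530.025, 215.892], 'eef_rot': [-1.607, 1.57, 1.803], 'wrist_force': [-0.247, -0.041, -0.006], 'moment': [-0.012, 0.004, -0.039], 'finger_gap': 93.742}
scene [1317.42875566 1109.51882324 1104.00051472] [ 0.94479524 -0.01172774  2.54132534] [[527.32264161   0.         282.58731952]
 [  0.         527.32264161 208.71737914]
 [  0.           0.           1.        ]] ['pixels', 'z_map', 'mtx', 'xyz', 'orientation']
tray 0.58 [316. 284.] [604. 235.   9.] [[422.0, 98.0, -1.0], [741.0, 369.0, 81.0]]
scoop 0.78 [306. 206.] [398. -66.  35.] [[357.0, -160.0, 1.0], [455.0, 21.0, 101.0]]
scoop 0.62 [284. 276.] [654. 175.  30.] [[634.0, 158.0, 7.0], [665.0, 187.0, 39.0]]
mat 0.89 [284. 219.] [477. -61.   3.] [[334.0, -171.0, -4.0], [550.0, -2.0, 11.0]]
basket 0.7 [248. 230.] [638. -83.  36.] [[579.0, -242.0, -1.0], [700.0, 5.0, 172.0]]
basket 0.28 [282. 180.] [ 340. -309.   13.] [[297.0, -351.0, 
[... 1140 characters left out ...]
0, 171.0]]
stand 0.93 [399. 193.] [ 608. -390.    9.] [[513.0, -495.0, -4.0], [707.0, -310.0, 209.0]]
stand 0.57 [211. 213.] [573. 234.   5.] [[420.0, 105.0, -4.0], [729.0, 358.0, 79.0]]
chunk0 0.68 [227. 192.] [643. 164.  32.] [[627.0, 149.0, 13.0], [662.0, 182.0, 40.0]]
chunk0 0.56 [220. 207.] [587. 205.  31.] [[573.0, 190.0, 5.0], [605.0, 223.0, 40.0]]
chunk0 0.56 [152. 186.] [696. 424.  28.] [[682.0, 410.0, 10.0], [714.0, 442.0, 36.0]]
chunk0 0.55 [201. 205.] [609. 262.  32.] [[594.0, 247.0, 6.0], [628.0, 283.0, 39.0]]
chunk0 0.51 [228. 202.] [602. 162.  33.] [[588.0, 146.0, 23.0], [619.0, 176.0, 40.0]]
chunk0 0.49 [206. 214.] [568. 249.  33.] [[555.0, 236.0, 19.0], [582.0, 263.0, 39.0]]
```

Run:
```python
import cv2
b=cv2.imread('pics/top0.png');b=cv2.resize(b[110:310,110:480],None,fx=2.1,fy=2.1,interpolation=cv2.INTER_CUBIC);cv2.imwrite('pics/topc.png',b)
b=cv2.imread('pics/scene0.png');b=cv2.resize(b[120:370,150:410],None,fx=2.4,fy=2.4,interpolation=cv2.INTER_CUBIC);cv2.imwrite('pics/scenec.png',b)
```

```text
(no output)
```

View pics/topc.png

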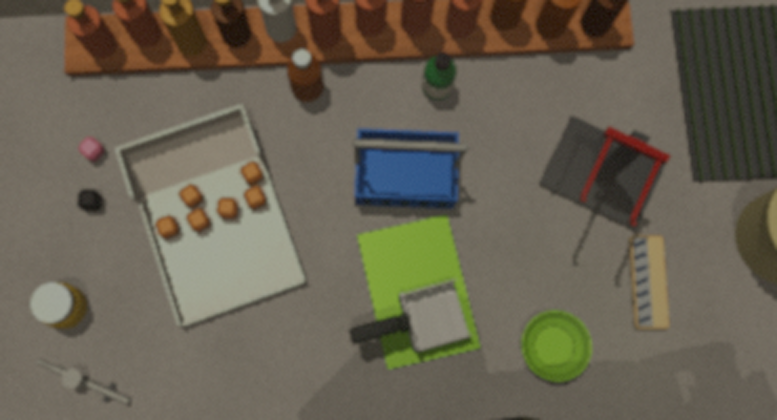

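View pics/scenec.png

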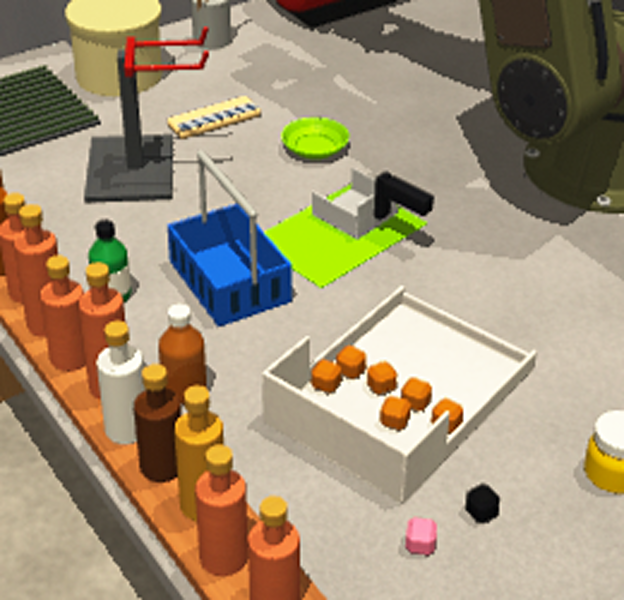

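Six chunks are in the tray (crop px about (167,227)–(252,172)), and the pink and black look-alikes lie outside it. The scoop stands on the mat with its mouth to the right (−y). The basket bar runs along world y. Next I fit the poses.

```bash
cat >> h.py <<'E'
def rect(p):
    (c,s,a)=cv2.minAreaRect(p[:,:2].astype(np.float32));return np.round(c,1),np.round(s,1),round(a,1)
def line(p):
    c=p.mean(0);u=np.linalg.svd(p-c,full_matrices=False)[2][0];t=(p-c)@u
    return np.round(c,1),np.round(u,3),np.round([t.min(),t.max()],1)
def plan(pos,jaw,s=None):
    """tool-axes shift and spin to bring TCP to pos with tool y along world jaw angle (deg, mod 180)"""
    s=s or manip.read_state();M=rot(s['eef_rot']);p=np.array(s['eef_pos'])
    a=np.degrees(np.arctan2(M[1,1],M[0,1]));e=(jaw-a+90)%180-90
    # tool x is down: +spin about tool x turns y clockwise seen from above
    print('shift',np.round(M.T@(np.array(pos)-p),1),'spin',round(-np.radians(e),3),'alt',round(-np.radians(e-180*np.sign(e)),3),'j6',round(s['joints'][5],2),'jaw now',round(a,1))
E
python3 - <<'E'
from h import *
P={}
for c in['scene','top']:
    d=shot(c);w=cloud(d);g=cv2.cvtColor(d['pixels'],cv2.COLOR_RGB2HSV)
    for n in['tray','scoop','mat','basket','stand']:
        rs=manip.cut_out(n,c)
        if not rs: continue
        r=rs[0]
        m=cv2.erode(r['region'].astype(np.uint8),np.ones((3,3)))>0 if n in('mat',) else r['region']
        P[n,c]=np.hstack([w[m],g[m]]);P[n,c]=P[n,c][~np.isnan(P[n,c][:,0])]
    # tray by colour for top
    if c=='top':
        X,Y,Z=w[...,0],w[...,1],w[...,2]
        P['trayc',c]=np.hstack([w,g])[(X>400)&(X<760)&(Y>80)&(Y<390)&(g[...,1]<40)&(g[...,2]>170)] if 0 else np.hstack([w,g])[(X>400)&(X<760)&(Y>80)&(Y<390)&(Z>14)&(Z<90)]
for k,p in P.items():
    z=p[:,2];print(k,len(p))
    if k[0].startswith('tray'):
        print(' >14',rect(p[z>14]));q=p[z>70];print(' high',rect(q))
    if k[0]=='scoop':
        q=p[(z>64)&(p[:,5]<80)];print(' grip',len(q),rect(q));q=p[(z<64)&(p[:,4]<60)];print(' pan',rect(q))
    if k[0]=='mat':print(rect(p))
    if k[0]=='basket':
        q=p[z>158];print(' bar',line(q[:,:3]));q=p[(z>57)&(z<72)&(p[:,4]>100)];print(' rim',rect(q))
    if k[0]=='stand':
        q=p[z>190];print(' prongs',rect(q),line(q[:,:3]));q=p[(z>5)&(z<16)];print(' base',rect(q))
E
```

```text
Traceback (most recent call last):
IndexError: boolean index did not match indexed array along axis 1; size of axis is 1120 but size of corresponding boolean axis is 560
```

```bash
cat > fit.py <<'E'
from h import *
P={}
for c in['scene','top']:
    d=shot(c);w=cloud(d);g=cv2.cvtColor(d['pixels'],cv2.COLOR_RGB2HSV);A=np.dstack([w,g])
    for n in['tray','scoop','mat','basket','stand']:
        rs=manip.cut_out(n,c)
        if rs: p=A[rs[0]['region']];P[n,c]=p[~np.isnan(p[:,0])]
    X,Y,Z=w[...,0],w[...,1],w[...,2]
    P['trayc',c]=A[(X>400)&(X<760)&(Y>80)&(Y<390)&(Z>14)&(Z<90)]
for k,p in P.items():
    z=p[:,2];print(k,len(p))
    try:
      if k[0].startswith('tray'):
        print(' >14',rect(p[z>14]));q=p[z>70];print(' high',rect(q))
      if k[0]=='scoop':
        q=p[(z>64)&(p[:,5]<80)];print(' grip',len(q),rect(q));q=p[(z<64)&(p[:,4]<60)];print(' pan',rect(q))
      if k[0]=='mat':print(rect(p))
      if k[0]=='basket':
        q=p[z>158];print(' bar',line(q[:,:3]));q=p[(z>57)&(z<72)&(p[:,4]>100)];print(' rim',rect(q))
      if k[0]=='stand':
        q=p[z>190];print(' prongs',rect(q),line(q[:,:3]));q=p[(z>5)&(z<16)];print(' base',rect(q))
    except Exception as e: print(e)
E
python3 fit.py
```

```text
('tray', 'scene') 2039
 >14 (array([639.1, -80.5]), array([176.3, 114.3]), 85.5)
 high (array([621.5, -78.4]), array([ 75.1, 165.4]), 3.8)
('scoop', 'scene') 781
 grip 235 (array([384.7, -22.4]), array([28.1, 94.4]), 14.0)
 pan (array([ 366.5, -111.8]), array([174.6, 110.6]), 13.9)
('mat', 'scene') 995
(array([450.5, -90.3]), array([217.6, 158.5]), 10.5)
('basket', 'scene') 1938
 bar (array([640.8, -69.5, 168.5]), array([ 0.09 ,  0.996, -0.008]), array([-86.1,  76.9]))
 rim (array([639.3, -79.3]), array([171.1, 112.3]), 84.7)
('stand', 'scene') 1227
 prongs (array([ 616.9, -390.1]), array([87.8, 30.7]), 73.3) (array([ 620.1, -380. ,  202.9]), array([ 0.379,  0.922, -0.081]), array([-55.3,  34.3]))
 base (array([ 624.9, -399.7]), array([178.2, 130.1]), 60.1)
('trayc', 'scene') 2881
 >14 (array([575.8, 230. ]), array([300.3, 214.1]), 17.4)
 high (array([675.9, 261. ]), array([ 87.8, 213.6]), 17.5)
('scoop', 'top') 946
 grip 200 (array([381.2, -25.3]), array([23.5, 85.4]), 12.5)
 pan (array([ 400.1, -111.3]), array([89.3, 88.5]), 12.5)
('mat', 'top') 2032
(array([444.9, -90.1]), array([222.6, 152. ]), 10.7)
('basket', 'top') 1768
 bar (array([635.4, -79.4, 167.5]), array([-0.089, -0.996, -0.005]), array([-81. ,  80.5]))
 rim (array([634.4, -79.8]), array([157.5, 109.5]), 85.6)
('stand', 'top') 2064
 prongs (array([ 567.3, -371.8]), array([ 93.5, 133.4]), 60.5) (array([ 585.3, -382.1,  203. ]), array([-0.881,  0.471,  0.031]), array([-46.,  89.]))
 base (array([ 620.1, -402.9]), array([170.8, 132.4]), 59.2)
('trayc', 'top') 2193
 >14 (array([573.5, 229.3]), array([291.8, 209. ]), 17.2)
 high (array([671.9, 259.4]), array([ 86. , 208.5]), 17.2)
```

Run:
```python
from h import *
s=manip.read_state();print(np.round(rot(s['eef_rot']),2).tolist())
plan([382,-23,150],12.5)
```

```text
[[0.0, 0.27, -0.96], [-0.0, -0.96, -0.27], [-1.0, 0.0, 0.0]]
shift [  66.4 -426.4 -362.2] spin -1.52 alt 1.621 j6 -0.07 jaw now -74.6
```

```bash
python3 -m handwheel '[[[0,-42.6,-36.2],0],[[0,-42.6,-36.2],0],[[0,-42.6,-36.2],0],[[0,-42.6,-36.2],0],[[0,-42.6,-36.2],0],[[0,-42.6,-36.2],0],[[0,-42.6,-36.2],0],[[0,-42.6,-36.2],0],[[0,-42.6,-36.2],0],[[0,-42.6,-36.2],0]]' 0 60
python3 -m handwheel '[[[4,0,0],-0.152],[[4,0,0],-0.152],[[4,0,0],-0.152],[[4,0,0],-0.152],[[4,0,0],-0.152],[[4,0,0],-0.152],[[4,0,0],-0.152],[[4,0,0],-0.152],[[4,0,0],-0.152],[[4,0,0],-0.152]]'
cat > look.py <<'E'
from h import *
import sys
d=shot('wrist',sys.argv[1]);w=cloud(d);z=w[...,2]
for n in sys.argv[2:]:
    for r in manip.cut_out(n,'wrist')[:8]:
        p=w[r['region']];p=p[~np.isnan(p[:,0])]
        if len(p):print(n,round(r['confidence'],2),np.round(r['centre']),np.round(np.median(p,0)),rect(p))
E
python3 - <<'E'
from h import *
d=shot('wrist','w1');w=cloud(d);z=w[...,2];g=cv2.cvtColor(d['pixels'],cv2.COLOR_RGB2HSV)
print(d['xyz'],d['orientation'])
for r in manip.cut_out('scoop','wrist')[:2]:
    m=r['region'];p=w[m];print(r['confidence'],r['centre']);print('grip',rect(w[m&(z>85)&(z<105)]));print('pan',rect(w[m&(z<70)]))
plan([382,-23,75],12.5)
E
```

```text
clock: 3.15
eef_pos: [382.4, -21.6, 216.8]
eef_rot: [2.654, 1.57, -0.219]
wrist_force: [0.2, -1.7, 0.9]
finger_gap: 94.1
clock: 4.4
eef_pos: [382.0, -23.4, 176.4]
eef_rot: [1.205, 1.571, -0.143]
wrist_force: [0.1, 0.7, 0.5]
finger_gap: 93.9
[363.61031581  53.88348674 344.31165181] [-0.2749196  -0.00187218  0.22294845]
0.92 [282.1, 257.4]
grip (array([381.2, -23.7]), array([24. , 90.1]), 12.8)
pan (array([396. , -83.5]), array([108.2, 154.5]), 12.9)
shift [101.2   0.3  -0.3] spin 0.002 alt -3.14 j6 -0.38 jaw now 12.6
```

View pics/w1.png

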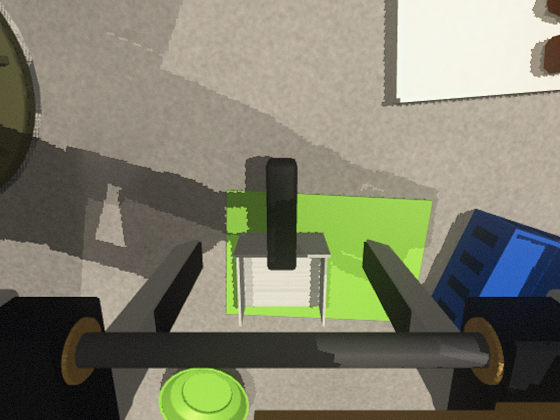

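```bash
python3 -m handwheel '[[[20,0,-2],0],[[20,0,-2],0],[[20,0,-2],0],[[16,0,0],0],[[12,0,0],0],[[8,0,0],0],[[5,0,0],0],[[0,0,0],0],[[0,0,0],0],[[0,0,0],0]]'
python3 -m handwheel '[[[0,0,0],0],[[0,0,0],0],[[0,0,0],0],[[0,0,0],0],[[0,0,0],0],[[0,0,0],0],[[0,0,0],0],[[0,0,0],0],[[0,0,0],0],[[0,0,0],0]]' 255 60
python3 -m handwheel '[[[-5,0,0],0],[[-15,0,0],0],[[-15,0,0],0],[[-15,0,0],0],[[-15,0,0],0],[[0,0,0],0],[[0,0,0],0],[[0,0,0],0],[[0,0,0],0],[[0,0,0],0]]'
python3 - <<'E'
from h import *
d=shot('wrist','w2');w=cloud(d);z=w[...,2]
for r in manip.cut_out('scoop','wrist')[:1]:
    m=r['region'];p=w[m];p=p[~np.isnan(p[:,0])];print(np.percentile(p[:,2],[1,10,50,90,99]),rect(p))
# tray frame
u=np.array([.955,.296,0]);v=np.array([-.296,.955,0]);O=np.array([584.6,232.7,0])
for x in(-200,-147,-72):
  for y in(-52,):
    plan(O+u*x+v*y+[0,0,150],107.2)
E
```

```text
clock: 5.75
eef_pos: [380.8, -17.6, 75.7]
eef_rot: [1.197, 1.57, -0.156]
wrist_force: [-0.7, -0.1, 0.7]
finger_gap: 93.9
clock: 7.0
eef_pos: [380.6, -17.6, 75.4]
eef_rot: [-2.695, 1.571, 2.235]
wrist_force: [0.8, 0.1, -0.1]
finger_gap: 23.4
clock: 8.25
eef_pos: [380.5, -17.5, 140.2]
eef_rot: [-1.915, 1.57, 3.015]
wrist_force: [0.5, -0.2, -2.2]
finger_gap: 23.7
[ 69.39936024 109.93059569 161.04051641 162.07265714 163.02380289] (array([ 396.2, -102.2]), array([ 67.1, 250. ]), 17.6)
shift [  -9.6   58.3 -131.9] spin 1.489 alt -1.653 j6 -0.36 jaw now 12.5
shift [  -9.6  111.1 -136.3] spin 1.489 alt -1.653 j6 -0.36 jaw now 12.5
shift [  -9.7  185.8 -142.4] spin 1.489 alt -1.653 j6 -0.36 jaw now 12.5
```

View pics/w2.png

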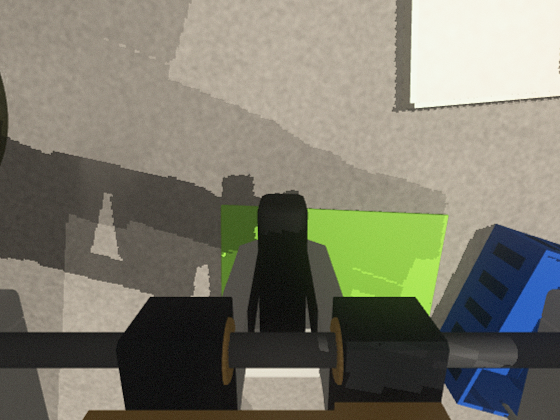

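```bash
python3 -m handwheel '[[[0,16,-33],0],[[0,16,-33],0],[[0,16,-33],0],[[0,15,-33],0],[[0,0,0],-0.165],[[0,0,0],-0.165],[[0,0,0],-0.165],[[0,0,0],-0.165],[[0,0,0],-0.165],[[0,0,0],-0.165]]'
python3 -m handwheel '[[[0,0,0],-0.165],[[0,0,0],-0.165],[[0,0,0],-0.165],[[0,0,0],-0.165],[[10,0,0],0],[[10,0,0],0],[[10,0,0],0],[[5,0,0],0],[[0,0,0],0],[[0,0,0],0]]'
python3 - <<'E'
from h import *
u=np.array([.955,.296,0]);v=np.array([-.296,.955,0]);O=np.array([584.6,232.7,0])
plan(O+u*-195+v*-52+[0,0,78],107.2)
d=shot('top','t3');w=cloud(d)
for r in manip.cut_out('chunk0','top')[:9]:
    p=w[r['region']];p=p[p[:,2]>30];q=(p.max(0)+p.min(0))/2-O;print(round(r['confidence'],2),r['centre'],np.round([q@u,q@v,p[:,2].mean()]))
b=cv2.imread('pics/t3.png');b=cv2.resize(b[140:300,160:330],None,fx=3.5,fy=3.5,interpolation=cv2.INTER_CUBIC);cv2.imwrite('pics/t3c.png',b)
E
```

```text
clock: 9.6
eef_pos: [413.6, 124.9, 140.4]
eef_rot: [-2.316, 1.571, -2.674]
wrist_force: [-0.2, 0.5, -0.9]
finger_gap: 23.6
clock: 10.85
eef_pos: [413.8, 125.0, 105.7]
eef_rot: [-0.079, 1.57, 0.218]
wrist_force: [0.2, -0.5, -1.4]
finger_gap: 23.8
shift [27.7  0.3  0.1] spin -0.003 alt 3.138 j6 -1.66 jaw now 107.0
0.64 [154.1, 182.5] [166. 152.  32.]
0.55 [189.0, 217.4] [-2. 72. 34.]
0.54 [201.4, 214.9] [-7. 23. 34.]
0.52 [153.5, 204.7] [ 85. 176.  33.]
0.49 [220.2, 208.8] [ -4. -27.  34.]
0.41 [205.1, 203.5] [35. 21. 34.]
0.4 [231.1, 189.7] [ 38. -82.  34.]
0.18 [399.3, 187.9] [-198. -569.  174.]
```

View pics/t3c.png

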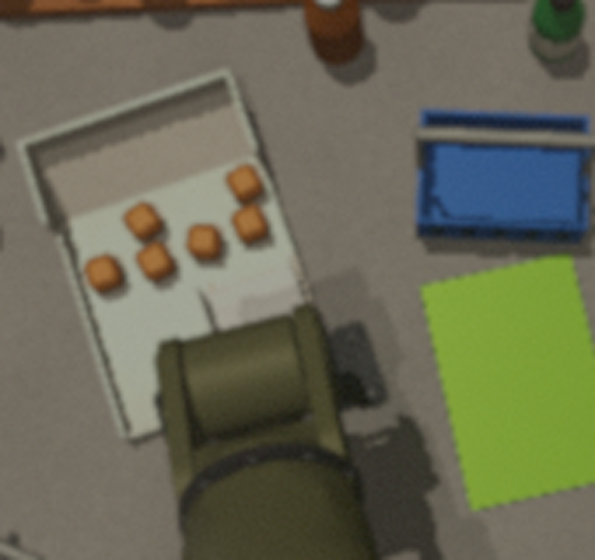

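```bash
python3 -m handwheel '[[[8,0,0],0],[[8,0,0],0],[[6,0,0],0],[[4,0,0],0],[[2,0,0],0],[[1,0,0],0],[[0.5,0,0],0],[[0,0,0],0],[[0,0,0],0],[[0,0,0],0]]'
```

```text
clock: 12.2
eef_pos: [413.6, 125.0, 76.4]
eef_rot: [-0.175, 1.571, 0.122]
wrist_force: [-3.4, -0.7, 5.6]
finger_gap: 23.5
```

```bash
python3 -m handwheel '[[[0,0,6],0],[[0,0,12],0],[[0,0,14],0],[[0,0,14],0],[[0,0,14],0],[[0,0,14],0],[[0,0,14],0],[[0,0,14],0],[[0,0,10],0],[[0,0,5],0]]'
cat > tl.py <<'E'
from h import *
import sys
u=np.array([.955,.296,0]);v=np.array([-.296,.955,0]);O=np.array([584.6,232.7,0])
s=manip.read_state();print('tcp tray',np.round([(s['eef_pos']-O)@u,(s['eef_pos']-O)@v,s['eef_pos'][2]],1),np.round(s['wrist_force'],1))
for c in('top','scene'):
    d=shot(c,sys.argv[1]+c);w=cloud(d)
    for r in manip.cut_out('chunk0',c)[:9]:
        p=w[r['region']];p=p[~np.isnan(p[:,0])];q=np.median(p,0)-O;print(c,round(r['confidence'],2),np.round(r['centre']),np.round([q@u,q@v,np.percentile(p[:,2],95)]))
a=cv2.imread('pics/'+sys.argv[1]+'top.png')[140:300,150:350];b=cv2.imread('pics/'+sys.argv[1]+'scene.png')[210:370,230:430]
a=cv2.resize(a,(500,400),interpolation=cv2.INTER_CUBIC);b=cv2.resize(b,(500,400),interpolation=cv2.INTER_CUBIC)
cv2.imwrite('pics/'+sys.argv[1]+'.png',cv2.resize(np.hstack([a,b]),(800,320)))
E
python3 tl.py p1
```

```text
clock: 13.45
eef_pos: [526.0, 159.4, 76.5]
eef_rot: [-0.687, 1.571, -0.39]
wrist_force: [-7.0, -2.7, 9.7]
finger_gap: 23.9
tcp tray [-77.6 -52.7  76.5] [-7.  -2.7  9.7]
top 0.55 [151. 292.] [-187.  270.   35.]
top 0.45 [151. 207.] [ 84. 176.  34.]
scene 0.76 [326. 343.] [177. 156.  34.]
scene 0.67 [294. 287.] [ 77. -22.  45.]
scene 0.46 [352. 330.] [ 98. 185.  34.]
scene 0.42 [286. 281.] [ 71. -63.  46.]
scene 0.42 [313. 290.] [45. 27. 38.]
```

View pics/p1.png

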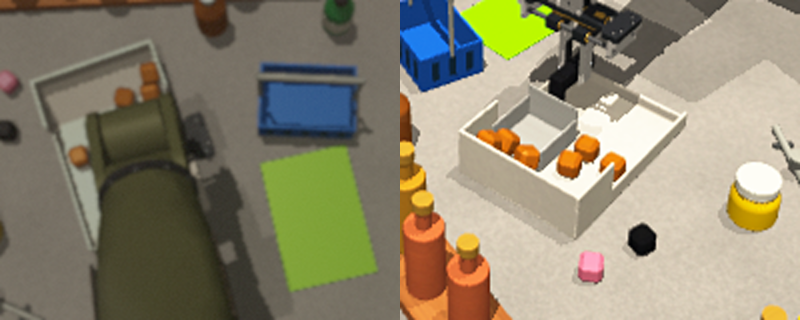

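```bash
python3 -m handwheel '[[[0,0,3],0],[[0,0,3],0],[[0,0,2],0],[[0,0,0],0],[[0,0,0],0],[[0,0,0],0],[[0,0,0],0],[[0,0,0],0],[[0,0,0],0],[[0,0,0],0]]'
python3 tl.py p2
```

```text
clock: 14.9
eef_pos: [531.5, 161.1, 76.5]
eef_rot: [-3.133, 1.566, -2.835]
wrist_force: [-20.7, -6.8, 19.1]
finger_gap: 23.8
tcp tray [-71.9 -52.7  76.5] [-20.7  -6.8  19.1]
top 0.52 [223. 176.] [ 87. -83.  58.]
top 0.49 [222. 184.] [ 65. -76.  45.]
top 0.45 [187. 219.] [-2. 74. 40.]
top 0.43 [152. 205.] [ 83. 177.  35.]
top 0.4 [152. 182.] [163. 149.  35.]
top 0.32 [155. 294.] [-191.  265.   35.]
scene 0.7 [315. 289.] [46. 27. 38.]
scene 0.59 [348. 331.] [ 99. 182.  35.]
scene 0.57 [284. 283.] [ 68. -63.  45.]
scene 0.54 [324. 345.] [178. 157.  34.]
scene 0.5 [337. 292.] [ 7. 80. 40.]
scene 0.33 [407. 308.] [-41. 273.  72.]
```

View pics/p2.png

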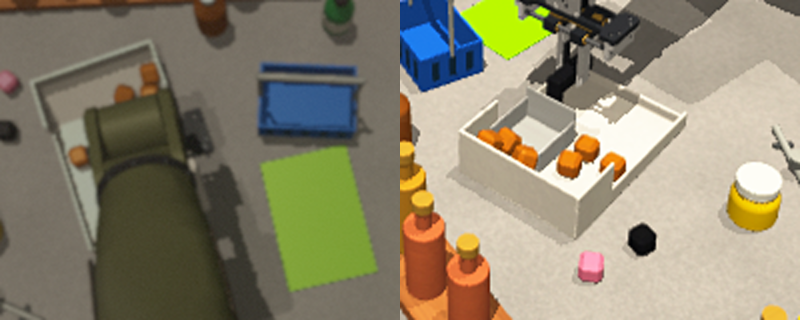

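```bash
python3 -m handwheel '[[[-1.5,0,0],0],[[-3.8,0,5.6],0],[[-3.8,0,5.6],0],[[-3.8,0,5.6],0],[[-3.8,0,5.6],0],[[-3.8,0,5.6],0],[[-3.8,0,5.6],0],[[-3.8,0,5.6],0],[[-3.8,0,5.6],0],[[0,0,0],0]]'
python3 tl.py p3
```

```text
clock: 16.35
eef_pos: [574.3, 174.1, 108.2]
eef_rot: [-3.137, 1.565, -2.84]
wrist_force: [-18.2, -6.1, 17.4]
finger_gap: 23.5
tcp tray [-27.2 -52.9 108.2] [-18.2  -6.1  17.4]
top 0.62 [153. 184.] [163. 148.  34.]
top 0.5 [187. 218.] [-1. 77. 39.]
top 0.46 [153. 205.] [ 84. 176.  34.]
scene 0.68 [324. 344.] [178. 157.  34.]
scene 0.64 [285. 282.] [ 72. -61.  47.]
scene 0.62 [350. 333.] [ 98. 182.  34.]
scene 0.6 [294. 287.] [ 80. -25.  48.]
scene 0.43 [273. 277.] [ 97. -74.  61.]
scene 0.42 [323. 278.] [ 2. 29. 39.]
```

View pics/p3.png

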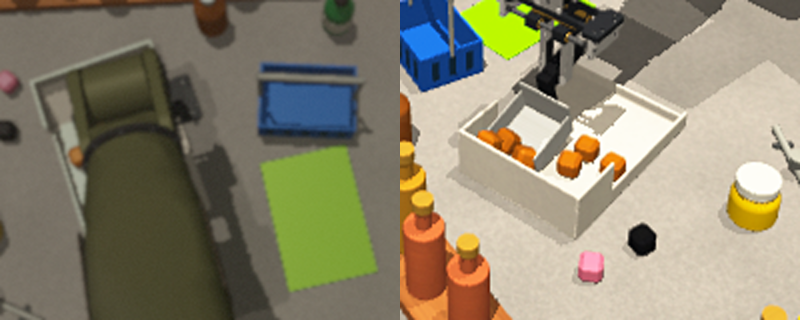

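```bash
python3 -m handwheel '[[[-4,0,-8],0],[[0,0,-15],0],[[0,0,-20],0],[[0,0,-20],0],[[0,0,-20],0],[[0,0,-15],0],[[0,0,0],0],[[0,0,0],0],[[0,0,0],0],[[0,0,0],0]]' 255 60
python3 -m handwheel '[[[4,0,0],0],[[4,0,0],0],[[4,0,0],0],[[4,0,0],0],[[4,0,0],0],[[4,0,0],0],[[4,0,0],0],[[4,0,0],0],[[0,0,0],0],[[0,0,0],0]]' 255 12
python3 -m handwheel '[[[2,0,0],0],[[1,0,0],0],[[0.5,0,0],0],[[0.5,0,0],0],[[0,0,0],0],[[0,0,0],0],[[0,0,0],0],[[0,0,0],0],[[0,0,0],0],[[0,0,0],0]]' 255 12
python3 tl.py p4
```

```text
clock: 17.8
eef_pos: [482.5, 146.1, 111.7]
eef_rot: [3.11, 1.571, -2.876]
wrist_force: [-0.6, -0.3, -2.2]
finger_gap: 23.5
clock: 19.05
eef_pos: [482.2, 146.0, 79.7]
eef_rot: [3.006, 1.571, -2.98]
wrist_force: [-0.3, -0.2, -1.1]
finger_gap: 23.9
clock: 20.3
eef_pos: [482.3, 146.0, 76.3]
eef_rot: [-0.118, 1.571, 0.179]
wrist_force: [-4.2, -1.7, 7.8]
finger_gap: 23.8
tcp tray [-123.4  -52.5   76.3] [-4.2 -1.7  7.8]
top 0.69 [191. 218.] [-3. 71. 38.]
top 0.66 [228. 196.] [ 24. -73.  38.]
top 0.59 [255. 148.] [ 139. -212.  129.]
top 0.54 [202. 205.] [32. 21. 37.]
top 0.4 [152. 204.] [ 84. 177.  34.]
scene 0.56 [326. 345.] [177. 156.  35.]
scene 0.55 [280. 278.] [ 71. -74.  46.]
scene 0.53 [301. 287.] [ 61. -12.  39.]
scene 0.53 [340. 294.] [ 6. 78. 38.]
scene 0.51 [322. 279.] [ 4. 30. 38.]
scene 0.47 [350. 332.] [ 95. 183.  34.]
scene 0.42 [316. 291.] [45. 28. 38.]
```

View pics/p4.png

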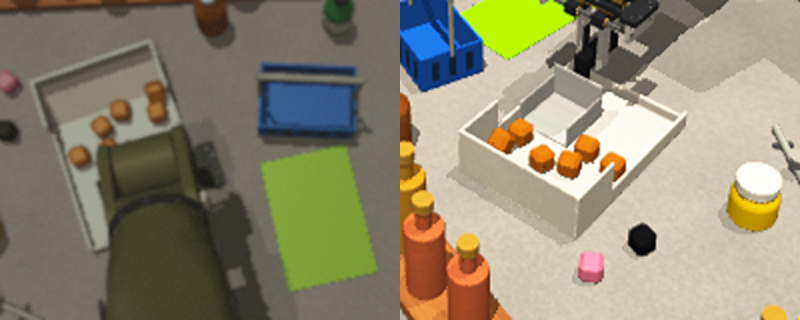

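```bash
python3 -m handwheel '[[[-3,0,0],0],[[0,0,-12],0],[[0,0,-20],0],[[0,0,-20],0],[[0,0,-20],0],[[0,12,0],0],[[0,15,0],0],[[0,15,0],0],[[0,15,0],0],[[0,0,0],0]]' 255 60
python3 -m handwheel '[[[1.4,0,0],0],[[0,0,10],0],[[0,0,14],0],[[0,0,14],0],[[0,0,14],0],[[0,0,14],0],[[0,0,14],0],[[0,0,14],0],[[0,0,14],0],[[0,0,10],0]]'
python3 tl.py p5
```

```text
clock: 21.75
eef_pos: [396.1, 180.4, 78.6]
eef_rot: [2.955, 1.57, -3.029]
wrist_force: [0.5, -0.3, -1.7]
finger_gap: 23.3
clock: 23.0
eef_pos: [510.4, 214.1, 77.1]
eef_rot: [-3.087, 1.57, -2.79]
wrist_force: [-0.0, -0.4, -1.2]
finger_gap: 23.6
tcp tray [-76.4   4.2  77.1] [-0.  -0.4 -1.2]
top 0.65 [197. 193.] [68. 19. 46.]
top 0.48 [226. 195.] [ 23. -74.  39.]
top 0.45 [194. 183.] [96. 20. 63.]
scene 0.7 [327. 344.] [177. 156.  34.]
scene 0.63 [350. 332.] [ 97. 184.  35.]
scene 0.58 [302. 292.] [103.  27.  65.]
scene 0.49 [296. 288.] [ 78. -14.  48.]
scene 0.47 [290. 277.] [ 38. -68.  40.]
```

View pics/p5.png

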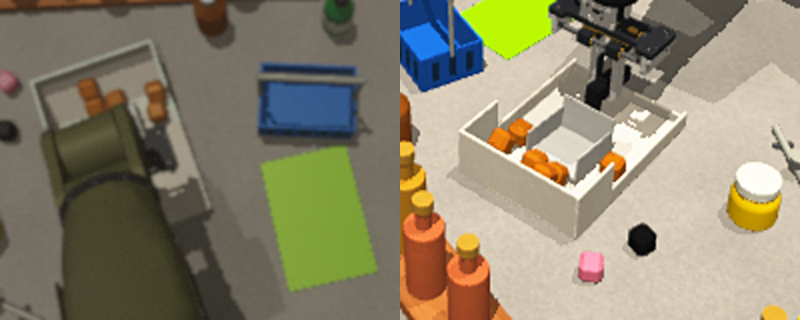

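```bash
python3 -m handwheel '[[[0,0,3],0],[[-3.8,0,5.7],0],[[-3.8,0,5.7],0],[[-3.8,0,5.7],0],[[-3.8,0,5.7],0],[[-3.8,0,5.7],0],[[-3.8,0,5.7],0],[[-3.8,0,5.7],0],[[-3.8,0,5.7],0],[[0,0,0],0]]'
python3 tl.py p6
```

```text
clock: 24.45
eef_pos: [555.6, 228.1, 107.4]
eef_rot: [3.128, 1.569, -2.858]
wrist_force: [-4.3, -0.6, -3.0]
finger_gap: 23.9
tcp tray [-29.1   4.2 107.4] [-4.3 -0.6 -3. ]
top 0.66 [229. 184.] [ 61. -86.  42.]
top 0.58 [152. 183.] [165. 149.  33.]
top 0.52 [192. 174.] [119.  17. 378.]
scene 0.73 [299. 288.] [122.  28. 105.]
scene 0.7 [350. 331.] [ 97. 184.  34.]
scene 0.53 [289. 273.] [ 35. -76.  38.]
scene 0.48 [338. 294.] [ 7. 76. 39.]
scene 0.46 [326. 344.] [179. 157.  34.]
```

View pics/p6.png

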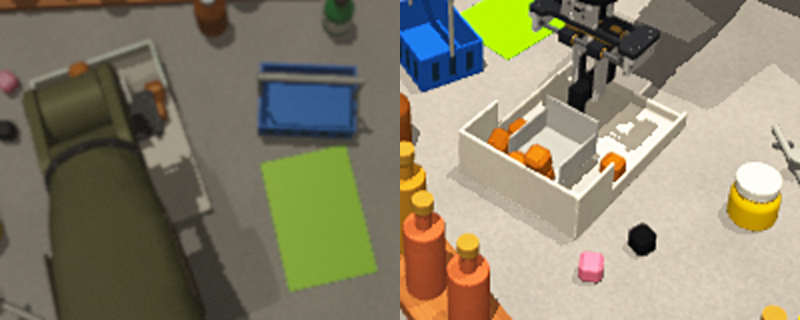

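```bash
cat > or.py <<'E'
from h import *
u=np.array([.955,.296,0]);v=np.array([-.296,.955,0]);O=np.array([584.6,232.7,0])
def comps(c,lim=(-160,140,-106,106),minpx=15):
    d=shot(c);w=cloud(d);g=cv2.cvtColor(d['pixels'],cv2.COLOR_RGB2HSV)
    m=((g[...,0]<18)&(g[...,1]>140)&(g[...,2]>60)).astype(np.uint8)
    n,l=cv2.connectedComponents(m)
    for i in range(1,n):
        p=w[l==i]-O;p=p[~np.isnan(p[:,0])]
        if len(p)<minpx: continue
        q=np.c_[p@u,p@v,p[:,2]]; md=np.median(q,0)
        if lim[0]<md[0]<lim[1] and lim[2]<md[1]<lim[3]:
            print(c,len(p),'med',np.round(md),'lo',np.round(np.percentile(q,4,axis=0)),'hi',np.round(np.percentile(q,96,axis=0)))
if __name__=='__main__':
    s=manip.read_state();print('tcp',np.round([(s['eef_pos']-O)@u,(s['eef_pos']-O)@v,s['eef_pos'][2]],1),np.round(s['wrist_force'],1))
    comps('scene');comps('top')
E
python3 or.py
python3 -c "
import cv2
b=cv2.imread('pics/p6scene.png')[245:325,265:360];cv2.imwrite('pics/p6z.png',cv2.resize(b,None,fx=7,fy=7,interpolation=cv2.INTER_CUBIC))"
```

```text
tcp [-29.1   4.1 107.5] [-4.8 -0.8 -3.7]
scene 344 med [108.  -5.  68.] lo [ 30. -88.  25.] hi [131.  38. 104.]
scene 101 med [ 7. 83. 32.] lo [-8. 63. 13.] hi [19. 91. 38.]
top 51 med [117.  21.  99.] lo [108.   7.  96.] hi [127.  34. 105.]
top 85 med [ 52. -83.  34.] lo [ 11. -92.  27.] hi [ 77. -74.  44.]
```

View pics/p6z.png

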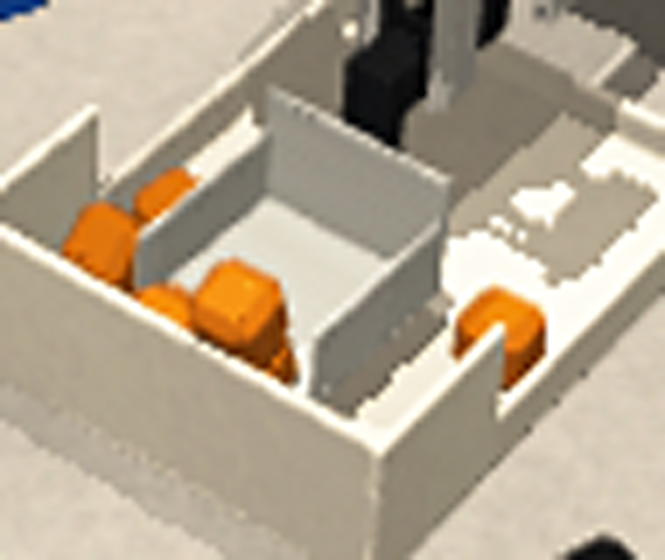

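```bash
python3 -m handwheel '[[[-2.8,0,4],0],[[-2.8,0,4],0],[[-2.4,0,3.5],0],[[0,0,0],0],[[0,0,0],0],[[0,0,0],0],[[0,0,0],0],[[0,0,0],0],[[0,0,0],0],[[0,0,0],0]]'
python3 or.py
```

```text
clock: 26.0
eef_pos: [567.0, 231.5, 115.8]
eef_rot: [2.834, 1.571, 3.131]
wrist_force: [0.2, -0.7, -1.4]
finger_gap: 23.8
tcp [-17.2   4.1 115.8] [ 0.2 -0.7 -1.4]
scene 107 med [ 71. -79.  34.] lo [ 25. -92.  22.] hi [ 84. -68.  43.]
scene 257 med [119.  24.  93.] lo [105. -23.  69.] hi [131.  38. 112.]
scene 101 med [ 8. 82. 32.] lo [-7. 63. 13.] hi [18. 90. 38.]
top 84 med [ 51. -84.  34.] lo [-22. -93.  24.] hi [ 75. -77. 244.]
```

```bash
python3 -m handwheel '[[[0,0,-3],0],[[0,0,-7],0],[[0,0,-13],0],[[0,0,-20],0],[[0,0,-28],0],[[0,0,-37],0],[[0,0,0],0],[[0,0,0],0],[[0,0,0],0],[[0,0,0],0]]'
python3 or.py
```

```text
clock: 27.35
eef_pos: [464.0, 200.0, 115.7]
eef_rot: [3.052, 1.571, -2.934]
wrist_force: [0.1, 0.2, -1.7]
finger_gap: 23.8
tcp [-124.8    4.4  115.7] [ 0.1  0.2 -1.7]
scene 115 med [-17.  25.  75.] lo [-37.  12.  55.] hi [-11.  37.  81.]
scene 245 med [ 51. -69.  32.] lo [ 22. -90.  12.] hi [ 81. -56.  42.]
scene 271 med [30. 11. 31.] lo [ 12. -22.  11.] hi [39. 38. 39.]
scene 101 med [ 7. 83. 32.] lo [-6. 63. 12.] hi [18. 90. 38.]
top 147 med [ 46. -77.  34.] lo [ 15. -92.  26.] hi [ 74. -63.  41.]
top 52 med [ 19. -16.  35.] lo [-83. -40.  28.] hi [ 30.  -2. 373.]
top 62 med [18. 21. 34.] lo [ 9.  8. 28.] hi [30. 33. 39.]
top 20 med [ 8. 74. 35.] lo [-20.  51.  30.] hi [ 13.  84. 124.]
```

```bash
python3 -m handwheel '[[[0,0,-10],0],[[0,0,-15],0],[[10,0,0],0],[[10,0,0],0],[[10,0,0],0],[[5,0,0],0],[[3.3,0,0],0],[[0,0,0],0],[[0,0,0],0],[[0,0,0],0]]'
python3 -m handwheel '[[[0,0,8],0],[[0,0,12],0],[[0,0,14],0],[[0,0,14],0],[[0,0,14],0],[[0,0,14],0],[[-6.5,0,10],0],[[-6.5,0,10],0],[[-6.5,0,10],0],[[-4,0,6],0]]'
python3 -m handwheel '[[[23.5,0,-34],0],[[0,0,0],0],[[0,0,0],0],[[0,0,0],0],[[0,0,0],0],[[0,0,0],0],[[0,0,0],0],[[0,0,0],0],[[0,0,0],0],[[0,0,0],0]]'
python3 or.py
```

```text
clock: 28.7
eef_pos: [439.9, 192.7, 77.8]
eef_rot: [0.036, 1.57, 0.333]
wrist_force: [0.2, 0.0, -2.0]
finger_gap: 23.8
clock: 29.95
eef_pos: [547.6, 225.6, 101.7]
eef_rot: [0.01, 1.57, 0.307]
wrist_force: [-0.4, -0.1, -0.6]
finger_gap: 23.7
clock: 31.2
eef_pos: [514.4, 215.5, 77.6]
eef_rot: [0.734, 1.571, 1.031]
wrist_force: [-0.5, -0.5, -1.6]
finger_gap: 23.1
tcp [-72.1   4.3  77.6] [-0.5 -0.5 -1.6]
scene 233 med [ 55. -70.  32.] lo [ 23. -91.  12.] hi [ 82. -58.  41.]
scene 347 med [68. 20. 35.] lo [ 26. -23.  21.] hi [84. 37. 45.]
scene 101 med [ 7. 80. 32.] lo [-7. 62. 11.] hi [19. 91. 38.]
top 148 med [ 47. -77.  33.] lo [ 15. -92.  24.] hi [ 74. -62.  42.]
top 37 med [ 69. -17.  38.] lo [-36. -48.  30.] hi [ 80.  -3. 351.]
top 45 med [68. 20. 38.] lo [61.  6. 28.] hi [80. 32. 45.]
```

```bash
python3 -m handwheel '[[[-3.9,0,5.6],0],[[-3.8,0,5.6],0],[[-3.8,0,5.6],0],[[-3.8,0,5.6],0],[[-3.8,0,5.6],0],[[-3.8,0,5.6],0],[[-3.8,0,5.6],0],[[-3.8,0,5.6],0],[[-3.8,0,5.6],0],[[-3.6,0,5.5],0]]'
python3 or.py
```

```text
clock: 32.55
eef_pos: [568.2, 231.9, 115.5]
eef_rot: [3.115, 1.571, -2.871]
wrist_force: [-0.8, -0.9, -1.7]
finger_gap: 23.9
tcp [-15.9   4.1 115.5] [-0.8 -0.9 -1.7]
scene 111 med [ 70. -79.  34.] lo [ 26. -93.  23.] hi [ 82. -68.  43.]
scene 266 med [108.  20.  76.] lo [ 70. -23.  64.] hi [121.  38.  82.]
scene 100 med [ 7. 82. 32.] lo [-8. 63. 13.] hi [19. 91. 39.]
top 83 med [ 49. -84.  35.] lo [-12. -92.  25.] hi [ 75. -77. 238.]
```

```bash
python3 -m handwheel '[[[-1,0,-1],0],[[0,0,-4],0],[[0,0,-8],0],[[0,0,-13],0],[[0,0,-19],0],[[0,0,-25],0],[[0,0,-32],0],[[0,0,0],0],[[0,0,0],0],[[0,0,0],0]]'
python3 or.py
```

```text
clock: 33.9
eef_pos: [470.9, 202.1, 116.5]
eef_rot: [0.089, 1.57, 0.386]
wrist_force: [0.2, -0.4, -1.5]
finger_gap: 23.4
tcp [-117.7    4.4  116.5] [ 0.2 -0.4 -1.5]
scene 107 med [-25.  25.  76.] lo [-44.  13.  56.] hi [-17.  38.  81.]
scene 246 med [ 51. -69.  32.] lo [ 23. -90.  11.] hi [ 81. -57.  41.]
scene 272 med [30. 11. 31.] lo [ 11. -23.  11.] hi [38. 37. 38.]
scene 102 med [ 8. 83. 32.] lo [-7. 63. 14.] hi [18. 91. 38.]
top 148 med [ 46. -77.  34.] lo [ 14. -92.  25.] hi [ 74. -63.  41.]
top 28 med [ 24. -19.  34.] lo [-74. -48.  29.] hi [ 30.  -5. 360.]
top 38 med [23. 19. 35.] lo [-83. -15.  31.] hi [ 31.  32. 386.]
```

```bash
cat > sc.py <<'E'
from h import *
from or_ import *
E
cp or.py or_.py
python3 - <<'E'
from or_ import *
for c in('scene','top'):
    d=shot(c);w=cloud(d)-O;q=np.stack([w@u,w@v,w[...,2]],-1).reshape(-1,3);g=cv2.cvtColor(d['pixels'],cv2.COLOR_RGB2HSV).reshape(-1,3)
    m=(q[:,2]>80)&(q[:,2]<90)&(abs(q[:,1]-4)<60)&(q[:,0]<60)&(g[:,1]<90);p=q[m]
    if len(p):print(c,len(p),np.percentile(p,[1,50,99],axis=0).round())
    for yy in (-41,49):
        s=p[abs(p[:,1]-yy)<5];print(yy,len(s),np.percentile(s[:,0],[0,2,98,100]).round() if len(s) else '')
    b=q[(q[:,2]>98)&(q[:,2]<108)&(abs(q[:,1]-4)<60)&(q[:,0]<60)&(g[:,1]<90)&(g[:,2]>100)]
    print('back',len(b),np.percentile(b,[2,50,98],axis=0).round().tolist() if len(b) else '')
E
```

```text
scene 143 [[-1163.   -41.    80.]
 [  -78.    15.    84.]
 [    5.    63.    90.]]
-41 34 [-84. -82.   3.   5.]
49 41 [-1164. -1163.     5.     7.]
back 58 [[-86.0, -38.0, 98.0], [-81.0, 3.0, 102.0], [-76.0, 47.0, 108.0]]
top 17 [[-53. -42.  80.]
 [-27. -40.  83.]
 [  6.  47.  87.]]
-41 15 [-54. -53.   3.   4.]
49 2 [2. 2. 6. 6.]
back 0
```

```bash
python3 -m handwheel '[[[0,0,-6],0],[[0,0,-6],0],[[10,0,0],0],[[10,0,0],0],[[10,0,0],0],[[6,0,0],0],[[3,0,0],0],[[0,0,0],0],[[0,0,0],0],[[0,0,0],0]]'
python3 -m handwheel '[[[0,0,6],0],[[0,0,8],0],[[0,0,8],0],[[0,0,8],0],[[0,0,8],0],[[0,0,8],0],[[0,0,8],0],[[0,0,8],0],[[0,0,7],0],[[0,0,4],0]]'
python3 -m handwheel '[[[-3.9,0,5.8],0],[[-3.9,0,5.8],0],[[-3.9,0,5.8],0],[[-3.9,0,5.8],0],[[-3.9,0,5.8],0],[[-3.9,0,5.8],0],[[-3.9,0,5.8],0],[[-3.9,0,5.8],0],[[-3.9,0,5.8],0],[[-3.9,0,5.8],0]]'
python3 or.py
```

```text
clock: 35.35
eef_pos: [459.0, 198.5, 77.7]
eef_rot: [0.072, 1.57, 0.369]
wrist_force: [-0.6, -0.1, -1.3]
finger_gap: 23.5
clock: 36.6
eef_pos: [529.0, 219.9, 77.4]
eef_rot: [2.666, 1.571, 2.963]
wrist_force: [0.1, -1.4, -2.8]
finger_gap: 23.5
clock: 37.85
eef_pos: [584.4, 236.9, 116.7]
eef_rot: [-3.119, 1.571, -2.822]
wrist_force: [0.2, -1.0, -3.3]
finger_gap: 23.5
tcp [  1.1   4.1 116.7] [ 0.2 -1.  -3.3]
scene 89 med [ 68. -81.  36.] lo [ 24. -92.  25.] hi [ 82. -72.  44.]
scene 245 med [108.  18.  77.] lo [ 74. -23.  70.] hi [125.  37.  82.]
scene 105 med [ 7. 82. 33.] lo [-9. 62. 13.] hi [19. 91. 39.]
top 99 med [ 45. -82.  34.] lo [-15. -92.  24.] hi [ 75. -70. 241.]
```

Now all three seem to be on the pan (z about 77). I retreat smoothly, with an abrupt stop.

```bash
python3 -m handwheel '[[[-1,0,-1],0],[[0,0,-4],0],[[0,0,-8],0],[[0,0,-13],0],[[0,0,-19],0],[[0,0,-25],0],[[0,0,-32],0],[[0,0,0],0],[[0,0,0],0],[[0,0,0],0]]'
python3 or.py
```

```text
clock: 39.2
eef_pos: [487.0, 207.0, 117.4]
eef_rot: [0.01, 1.571, 0.308]
wrist_force: [-0.4, -0.5, -2.9]
finger_gap: 23.8
tcp [-100.8    4.4  117.4] [-0.4 -0.5 -2.9]
scene 340 med [ 7. 16. 76.] lo [-34. -22.  55.] hi [19. 37. 82.]
scene 246 med [ 50. -70.  32.] lo [ 23. -89.  12.] hi [ 81. -56.  41.]
scene 102 med [ 7. 83. 33.] lo [-7. 63. 10.] hi [20. 90. 40.]
top 146 med [ 47. -77.  34.] lo [ 15. -91.  24.] hi [ 74. -62.  41.]
```

```bash
python3 -m handwheel '[[[0,0,-8],0],[[0,0,-16],0],[[0,0,-25],0],[[0,0,-34],0],[[0,0,0],0],[[-10,0,0],0],[[-16,0,0],0],[[-16,0,0],0],[[-12,0,0],0],[[-6,0,0],0]]'
python3 -m handwheel '[[[0,0,0],0.039],[[0,0,0],0.039],[[0,0,0],0.039],[[0,0,0],0.039],[[0,0,0],0.039],[[0,0,0],0.039],[[0,0,0],0.039],[[0,0,0],0.039],[[0,0,0],0.039],[[0,0,0],0.038]]'
python3 - <<'E'
from or_ import *
comps('scene',(-400,140,-300,110));plan([429,-61,177],84.9)
E
```

```text
clock: 40.55
eef_pos: [407.6, 182.7, 178.2]
eef_rot: [0.019, 1.57, 0.316]
wrist_force: [-0.3, 0.2, -1.1]
finger_gap: 23.7
clock: 41.8
eef_pos: [407.2, 182.6, 177.3]
eef_rot: [-2.795, 1.57, -2.888]
wrist_force: [-0.1, 0.5, -1.2]
finger_gap: 23.4
scene 247 med [-95. -22. 138.] lo [-124.  -58.  117.] hi [-76.  10. 143.]
scene 245 med [ 51. -69.  32.] lo [ 24. -90.  11.] hi [ 81. -56.  40.]
scene 101 med [ 8. 83. 33.] lo [-6. 63. 13.] hi [20. 91. 39.]
shift [   0.3 -240.5   44.7] spin -0.006 alt 3.136 j6 -1.14 jaw now 84.6
```

Chunks are deep in the pan. I move to the basket's front side.

```bash
python3 -m handwheel '[[[0,-12,2],0],[[0,-24,4.5],0],[[0,-30,5.5],0],[[0,-32,6],0],[[0,-32,6],0],[[0,-32,6],0],[[0,-30,5.5],0],[[0,-24,4.5],0],[[0,-16,3],0],[[0,-8.5,1.7],0]]'
python3 - <<'E'
from or_ import *
plan([558.3,-72.5,177],84.9)
B=np.array([637,-79.6,0]);bx=np.array([.996,-.09,0]);by=np.array([.09,.996,0])
d=shot('scene');w=cloud(d)-B;q=np.stack([w@bx,w@by,w[...,2]],-1).reshape(-1,3);g=cv2.cvtColor(d['pixels'],cv2.COLOR_RGB2HSV).reshape(-1,3)
p=q[(q[:,2]>90)&(q[:,2]<170)&(abs(q[:,1])<65)&(q[:,0]<-40)&(q[:,0]>-220)&(g[:,2]>60)];print(np.percentile(p,[1,5,50,95,99],axis=0).round())
bar=q[(q[:,2]>155)&(q[:,2]<180)&(abs(q[:,0])<25)&(abs(q[:,1])<90)];print('bar',np.median(bar,0))
E
```

```text
clock: 43.1
eef_pos: [429.6, -61.8, 177.4]
eef_rot: [3.0, 1.571, 2.908]
wrist_force: [-0.1, 1.0, -1.7]
finger_gap: 23.4
shift [  0.4   1.2 129.1] spin -0.003 alt 3.138 j6 -1.71 jaw now 84.7
[[-174.  -50.  104.]
 [-172.  -47.  107.]
 [-129.    7.  133.]
 [ -87.   46.  158.]
 [ -83.   48.  166.]]
bar [  3.60166655  13.10571155 169.2077814 ]
```

```bash
python3 -m handwheel '[[[0,0,8],0],[[0,0,14],0],[[0,0,18],0],[[0,0,20],0],[[0,0,20],0],[[0,0,18],0],[[0,0,14],0],[[0,0,9],0],[[0,0,5],0],[[0,0,1],0]]'
python3 -m handwheel '[[[0,0,0],0],[[0,0,0],0],[[0,0,0],0],[[0,0,0],0],[[0,0,0],0],[[0,0,0],0],[[0,0,0],0],[[0,0,0],0],[[0,0,0],0],[[0,0,0],0]]' 255 12
cat > bk.py <<'E'
from or_ import *
B=np.array([637,-79.6,0]);bx=np.array([.996,-.09,0]);by=np.array([.09,.996,0])
def bas(c='scene',name=None):
    s=manip.read_state();t=s['eef_pos']-B;print('tcp in basket',np.round([t@bx,t@by,t[2]],1),np.round(s['wrist_force'],1))
    d=shot(c,name);w=cloud(d)-B;q=np.stack([w@bx,w@by,w[...,2]],-1);g=cv2.cvtColor(d['pixels'],cv2.COLOR_RGB2HSV)
    m=((g[...,0]<18)&(g[...,1]>140)&(g[...,2]>60)).astype(np.uint8);n,l=cv2.connectedComponents(m)
    for i in range(1,n):
        p=q[l==i];p=p[~np.isnan(p[:,0])]
        if len(p)>12:
            md=np.median(p,0)
            if abs(md[0])<160 and abs(md[1])<120:print(c,len(p),'med',md.round(),'lo',np.percentile(p,4,axis=0).round(),'hi',np.percentile(p,96,axis=0).round())
    p=q[(g[...,1]<70)&(g[...,2]>70)&(q[...,2]>20)&(q[...,2]<185)&(abs(q[...,1])<60)&(abs(q[...,0])<150)]
    print('grey x,z at pct',np.percentile(p,[1,50,99],axis=0).round().tolist())
    r=q[(g[...,0]>100)&(g[...,0]<130)&(g[...,1]>140)&(q[...,2]>55)&(q[...,2]<75)&(abs(q[...,0])<120)&(abs(q[...,1])<150)]
    print('rim',rect(r))
    bar=q[(q[...,2]>160)&(q[...,2]<180)&(abs(q[...,0])<25)&(abs(q[...,1])<90)];print('bar',np.median(bar,0).round(1))
    return d
if __name__=='__main__':
    import sys
    bas('scene',sys.argv[1] if len(sys.argv)>1 else None)
E
python3 bk.py b1
```

```text
clock: 44.4
eef_pos: [556.3, -72.5, 177.3]
eef_rot: [3.029, 1.571, 2.937]
wrist_force: [-0.1, -0.6, -2.0]
finger_gap: 23.8
clock: 45.65
eef_pos: [556.1, -72.6, 177.4]
eef_rot: [2.612, 1.571, 2.52]
wrist_force: [-1.3, 0.6, -1.3]
finger_gap: 24.0
tcp in basket [-81.2  -0.3 177.4] [-1.3  0.6 -1.3]
scene 144 med [ 18.  -3. 137.] lo [ -3. -27. 118.] hi [ 28.  31. 143.]
scene 18 med [-27.  21. 139.] lo [-36.  11. 134.] hi [-16.  52. 153.]
grey x,z at pct [[-81.0, -50.0, 30.0], [2.0, 3.0, 133.0], [146.0, 51.0, 182.0]]
rim (array([1.5, 1.9]), array([168.5, 112.4]), 89.6)
bar [  3.6  11.8 169.3]
```

```bash
python3 -m handwheel '[[[0,0,0],0],[[0,0,0],0],[[0,0,0],0],[[0,0,0],0],[[0,0,0],0],[[0,0,0],0],[[0,0,0],0],[[0,0,0],0],[[0,0,0],0],[[0,0,0],0]]' 255 6
python3 bk.py b2
```

```text
clock: 46.95
eef_pos: [556.1, -72.6, 177.4]
eef_rot: [-3.138, 1.571, 3.053]
wrist_force: [-0.6, -0.1, -1.7]
finger_gap: 23.7
tcp in basket [-81.2  -0.3 177.4] [-0.6 -0.1 -1.7]
scene 116 med [18. 20. 34.] lo [-10. -22.  27.] hi [34. 32. 40.]
grey x,z at pct [[-92.0, -52.0, 27.0], [-46.0, -12.0, 92.0], [148.0, 52.0, 181.0]]
rim (array([1.9, 0.1]), array([114.2, 168.2]), 0.8)
bar [  4.   11.  169.1]
```

```bash
python3 -m handwheel '[[[-10,0,0],0],[[-12,0,-3],0],[[-12,0,-8],0],[[-12,0,-12],0],[[0,0,-25],0],[[0,0,-30],0],[[0,0,-30],0],[[0,0,-20],0],[[0,0,0],0],[[0,0,0],0]]' 255 40
python3 bk.py b3;python3 - <<'E'
import cv2
b=cv2.imread('pics/b3.png')[160:300,190:370];cv2.imwrite('pics/b3z.png',cv2.resize(b,None,fx=4,fy=4,interpolation=cv2.INTER_CUBIC))
E
```

```text
clock: 48.25
eef_pos: [429.0, -60.9, 223.9]
eef_rot: [-0.125, 1.57, -0.217]
wrist_force: [0.9, -0.3, 0.2]
finger_gap: 23.5
tcp in basket [-2.088e+02 -1.000e-01  2.239e+02] [ 0.9 -0.3  0.2]
scene 113 med [17. 20. 34.] lo [ -9. -22.  27.] hi [34. 34. 40.]
grey x,z at pct [[-150.0, -54.0, 23.0], [1.0, -20.0, 131.0], [149.0, 52.0, 174.0]]
rim (array([ 2.2, -1. ]), array([170.1, 111.9]), 89.5)
bar [  3.5  11.  169.1]
```

View pics/b3z.png

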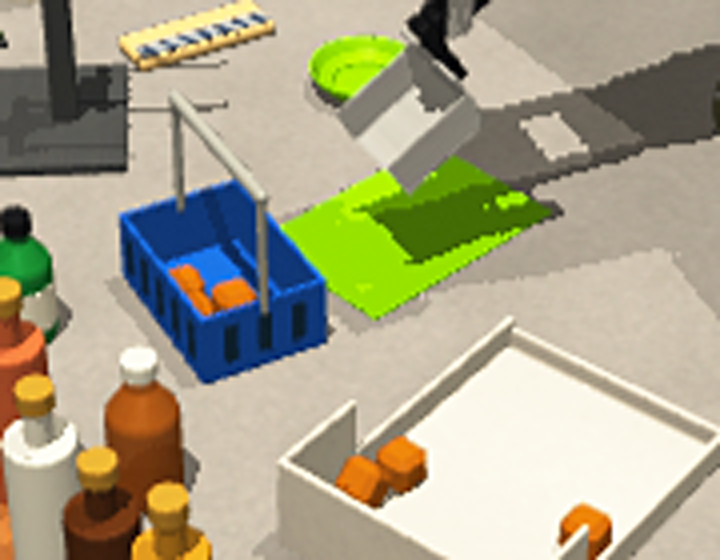

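```bash
python3 -m handwheel '[[[0,0,0],-0.039],[[0,0,0],-0.039],[[0,0,0],-0.039],[[0,0,0],-0.039],[[0,0,0],-0.039],[[0,0,0],-0.039],[[0,0,0],-0.039],[[0,0,0],-0.039],[[0,0,0],-0.039],[[0,0,0],-0.038]]'
python3 - <<'E'
from or_ import *
plan(O+u*-105+v*-52.5+[0,0,180],107.2);comps('top')
E
```

```text
clock: 49.55
eef_pos: [429.1, -60.9, 223.3]
eef_rot: [2.563, 1.57, 2.862]
wrist_force: [-0.0, -0.0, -1.5]
finger_gap: 23.6
shift [ 43.3 182.2 130.1] spin -0.002 alt 3.14 j6 -2.09 jaw now 107.1
top 144 med [ 46. -77.  34.] lo [ 15. -92.  26.] hi [ 73. -63.  41.]
top 66 med [-2. 72. 33.] lo [-14.  60.  29.] hi [11. 85. 39.]
```

```bash
python3 -m handwheel '[[[0,18,13],0],[[0,23,16],0],[[0,23,16],0],[[0,23,16],0],[[0,23,16],0],[[0,23,16],0],[[0,23,16],0],[[0,20,16],0],[[0,6,5],0],[[0,0,0],0]]'
python3 -m handwheel '[[[15,0,0],0],[[15,0,0],0],[[15,0,0],0],[[15,0,0],0],[[15,0,0],0],[[12,0,-2],0],[[8,0,-4],0],[[8,0,-5],0],[[8,0,-5],0],[[6,0,-5],0]]' 255 25
python3 -m handwheel '[[[7,0,-5],0],[[7,0,-5],0],[[7,0,-4],0],[[6,0,-3],0],[[6,0,-2],0],[[5,0,0],0],[[4,0,0],0],[[2,0,0],0],[[0.6,0,0],0],[[0,0,0],0]]' 255 12
python3 - <<'E'
from or_ import *
comps('top')
for c in('scene','top'):
    s=manip.read_state();print('tcp',np.round([(s['eef_pos']-O)@u,(s['eef_pos']-O)@v,s['eef_pos'][2]],1),s['wrist_force'])
    d=shot(c);w=cloud(d)-O;q=np.stack([w@u,w@v,w[...,2]],-1).reshape(-1,3);g=cv2.cvtColor(d['pixels'],cv2.COLOR_RGB2HSV).reshape(-1,3)
    p=q[(q[:,2]>36)&(q[:,2]<75)&(q[:,1]>-98)&(q[:,1]<-3)&(q[:,0]<30)&(q[:,0]>-150)&(g[:,1]<90)&(g[:,2]>90)]
    for a in range(-140,30,15):
        z=p[(p[:,0]>=a)&(p[:,0]<a+15)];print(a,len(z),np.percentile(z[:,2],[5,50,95]).round() if len(z) else '',end=';')
    print()
E
```

```text
clock: 50.85
eef_pos: [499.7, 151.1, 223.1]
eef_rot: [-3.105, 1.57, -2.808]
wrist_force: [-0.8, -0.6, -2.0]
finger_gap: 23.8
clock: 52.1
eef_pos: [479.6, 145.1, 107.6]
eef_rot: [-0.112, 1.569, 0.185]
wrist_force: [-9.1, -2.6, 16.2]
finger_gap: 24.2
clock: 53.35
eef_pos: [462.6, 139.9, 63.0]
eef_rot: [-0.03, 1.567, 0.268]
wrist_force: [-1.5, 0.3, 15.6]
finger_gap: 23.8
top 147 med [ 47. -77.  34.] lo [ 15. -91.  25.] hi [ 74. -62.  40.]
top 65 med [-2. 73. 33.] lo [-14.  61.  28.] hi [12. 84. 39.]
tcp [-144.   -52.5   63. ] [-2.41900812 -0.29183407 14.36957638]
-140 208 [38. 53. 70.];-125 25 [37. 43. 62.];-110 14 [37. 40. 46.];-95 13 [37. 44. 50.];-80 22 [38. 44. 49.];-65 17 [37. 43. 48.];-50 16 [37. 43. 52.];-35 0 ;-20 1 [37. 37. 37.];-5 0 ;10 0 ;25 0 ;
tcp [-144.   -52.6   63. ] [-2.41483112  0.54909942 15.85730172]
-140 0 ;-125 0 ;-110 0 ;-95 0 ;-80 0 ;-65 0 ;-50 0 ;-35 0 ;-20 0 ;-5 0 ;10 0 ;25 0 ;
```

```bash
python3 -m handwheel '[[[0,0,0],0],[[0,0,0],0],[[0,0,0],0],[[0,0,0],0],[[-6,0,0],0],[[-8,0,0],0],[[0,0,-10],0],[[0,0,-12],0],[[0,0,-10],0],[[0,0,0],0]]' 100 60
python3 - <<'E'
from or_ import *
s=manip.read_state();print('tcp',np.round([(s['eef_pos']-O)@u,(s['eef_pos']-O)@v,s['eef_pos'][2]],1),s['wrist_force'])
d=shot('wrist','w5');w=cloud(d)-O;q=np.stack([w@u,w@v,w[...,2]],-1)
r=manip.cut_out('scoop','wrist')
for c in r[:2]:
    p=q[c['region']];print(c['confidence'],'grip',[np.round(k,1) for k in rect(p[(p[:,2]>88)&(p[:,2]<105)])],'backwall',rect(p[(p[:,2]>58)&(p[:,2]<70)]),'side',rect(p[(p[:,2]>40)&(p[:,2]<50)]))
E
```

```text
clock: 54.75
eef_pos: [430.2, 129.9, 75.9]
eef_rot: [2.895, 1.571, -3.091]
wrist_force: [-0.1, -1.1, -0.4]
finger_gap: 57.2
tcp [-177.9  -52.4   75.9] [-0.11392223 -1.05968317 -0.37195874]
```

Run:
```python
from or_ import *
for c in('scene','wrist'):
    d=shot(c);w=cloud(d)-O;q=np.stack([w@u,w@v,w[...,2]],-1).reshape(-1,3);g=cv2.cvtColor(d['pixels'],cv2.COLOR_RGB2HSV).reshape(-1,3)
    k=(q[:,1]>-110)&(q[:,1]<10)&(q[:,0]<30)&(q[:,0]>-230)
    for nm,lo,hi in(('side',39,49),('back',57,68),('grip',90,102)):
        p=q[k&(q[:,2]>lo)&(q[:,2]<hi)]
        print(c,nm,len(p),np.percentile(p,[2,50,98],axis=0).round().tolist() if len(p)>5 else '')
```

```text
scene side 133 [[-131.0, -98.0, 39.0], [-121.0, -51.0, 43.0], [-41.0, -6.0, 49.0]]
scene back 80 [[-151.0, -95.0, 57.0], [-127.0, -50.0, 62.0], [-121.0, -9.0, 68.0]]
scene grip 190 [[-214.0, -85.0, 90.0], [-168.0, -50.0, 97.0], [-128.0, -13.0, 102.0]]
wrist side 1043 [[-131.0, -97.0, 39.0], [-130.0, -36.0, 44.0], [-43.0, -8.0, 49.0]]
wrist back 940 [[-186.0, -92.0, 57.0], [-130.0, -37.0, 63.0], [-128.0, -12.0, 67.0]]
wrist grip 7508 [[-220.0, -85.0, 92.0], [-187.0, -52.0, 98.0], [-151.0, -18.0, 100.0]]
```

```bash
python3 -m handwheel '[[[0,0,0],0],[[0,0,0],0],[[0,0,0],0],[[0,0,0],0],[[0,0,0],0],[[0,0,0],0],[[-1,0,0],0],[[0,0,0],0],[[0,0,0],0],[[0,0,0],0]]' 255 60
python3 -m handwheel '[[[0,0,6],0],[[0,0,12],0],[[0,0,12],0],[[0,0,12],0],[[0,0,12],0],[[0,0,12],0],[[0,0,12],0],[[0,0,12],0],[[0,0,12],0],[[0,0,6],0]]'
python3 -m handwheel '[[[0,0,1],0],[[-3.8,0,5.7],0],[[-3.8,0,5.7],0],[[-3.8,0,5.7],0],[[0,0,0],0],[[0,0,0],0],[[0,0,0],0],[[0,0,0],0],[[0,0,0],0],[[0,0,0],0]]'
python3 or.py
```

```text
clock: 56.2
eef_pos: [430.8, 130.1, 76.8]
eef_rot: [2.622, 1.571, 2.919]
wrist_force: [-0.0, 0.1, -1.5]
finger_gap: 23.6
clock: 57.45
eef_pos: [534.8, 162.0, 76.8]
eef_rot: [0.357, 1.571, 0.654]
wrist_force: [-0.3, -0.5, -1.8]
finger_gap: 23.7
clock: 58.7
eef_pos: [551.4, 167.1, 88.3]
eef_rot: [0.181, 1.571, 0.478]
wrist_force: [0.1, 0.1, -1.3]
finger_gap: 23.3
tcp [-51.1 -52.9  88.3] [ 0.1  0.1 -1.3]
scene 207 med [ 77. -63.  50.] lo [ 57. -90.  28.] hi [106. -47.  61.]
scene 101 med [ 7. 81. 32.] lo [-7. 63. 14.] hi [18. 91. 40.]
top 55 med [ 93. -81.  57.] lo [ 84. -94.  50.] hi [107. -70.  64.]
top 62 med [-1. 74. 34.] lo [-14.  63.  28.] hi [12. 84. 39.]
```

```bash
python3 -m handwheel '[[[-3.8,0,5.7],0],[[-3.8,0,5.7],0],[[-3.8,0,5.7],0],[[-3.8,0,5.7],0],[[-3.8,0,5.7],0],[[-3.8,0,5.7],0],[[-3.6,0,5.4],0],[[0,0,0],0],[[0,0,0],0],[[0,0,0],0]]'
python3 or.py
```

```text
clock: 60.05
eef_pos: [589.1, 178.6, 114.5]
eef_rot: [3.042, 1.571, -2.944]
wrist_force: [0.2, -0.0, -2.3]
finger_gap: 23.9
tcp [-11.7 -53.  114.5] [ 0.2 -0.  -2.3]
scene 232 med [ 96. -58.  74.] lo [ 74. -86.  54.] hi [121. -37.  83.]
scene 101 med [ 7. 83. 31.] lo [-7. 64. 14.] hi [19. 91. 38.]
top 40 med [-2. 77. 34.] lo [-111.   10.   30.] hi [ 13.  85. 432.]
```

```bash
python3 -m handwheel '[[[-1,0,-1],0],[[0,0,-4],0],[[0,0,-8],0],[[0,0,-13],0],[[0,0,-19],0],[[0,0,-25],0],[[0,0,-32],0],[[0,0,0],0],[[0,0,0],0],[[0,0,0],0]]'
python3 or.py
python3 -m handwheel '[[[0,0,-8],0],[[0,0,-16],0],[[0,0,-25],0],[[0,0,-30],0],[[0,0,0],0],[[0,12,0],0],[[0,20,0],0],[[0,24,0],0],[[0,24,0],0],[[0,20,0],0]]'
python3 or.py
```

```text
clock: 61.4
eef_pos: [492.3, 148.9, 115.6]
eef_rot: [-0.064, 1.57, 0.233]
wrist_force: [-0.1, -0.1, -2.0]
finger_gap: 23.8
tcp [-113.   -52.7  115.6] [-0.1 -0.1 -2. ]
scene 265 med [-17. -62.  72.] lo [-40. -87.  52.] hi [  7. -35.  81.]
scene 101 med [ 8. 82. 33.] lo [-6. 64. 14.] hi [19. 91. 39.]
top 68 med [-2. 73. 33.] lo [-13.  60.  28.] hi [12. 84. 37.]
clock: 62.75
eef_pos: [386.9, 223.0, 115.6]
eef_rot: [0.727, 1.571, 1.024]
wrist_force: [-0.7, -0.5, -1.3]
finger_gap: 23.6
tcp [-191.7   49.2  115.6] [-0.7 -0.5 -1.3]
scene 269 med [-102.   39.   72.] lo [-126.   13.   52.] hi [-79.  65.  80.]
scene 100 med [ 7. 82. 32.] lo [-7. 63. 14.] hi [18. 91. 38.]
top 68 med [-1. 73. 33.] lo [-13.  60.  28.] hi [12. 84. 38.]
top 59 med [-98.  23.  77.] lo [-159.   -5.   71.] hi [-85.  33. 381.]
```

```bash
python3 -m handwheel '[[[0,0,8],0],[[10,0,0],0],[[10,0,0],0],[[10,0,0],0],[[6,0,0],0],[[2.8,0,0],0],[[0,0,0],0],[[0,0,6],0],[[0,0,10],0],[[0,0,10],0]]'
python3 -m handwheel '[[[0,0,10],0],[[0,0,10],0],[[0,0,10],0],[[0,0,10],0],[[0,0,10],0],[[0,0,10],0],[[0,0,10],0],[[0,0,10],0],[[0,0,6],0],[[0,0,1.5],0]]'
python3 -m handwheel '[[[-3.8,0,5.7],0],[[-3.8,0,5.7],0],[[-3.8,0,5.7],0],[[-3.8,0,5.7],0],[[-3.8,0,5.7],0],[[-3.8,0,5.7],0],[[-3.8,0,5.7],0],[[-3.8,0,5.7],0],[[-3.8,0,5.7],0],[[-3.8,0,5.7],0]]'
python3 or.py
```

```text
clock: 64.1
eef_pos: [420.3, 231.5, 77.0]
eef_rot: [0.129, 1.57, 0.426]
wrist_force: [0.5, 0.6, -1.1]
finger_gap: 23.6
clock: 65.35
eef_pos: [503.3, 256.9, 76.7]
eef_rot: [-3.125, 1.571, -2.828]
wrist_force: [0.7, -0.1, -1.5]
finger_gap: 23.4
clock: 66.6
eef_pos: [558.0, 273.7, 115.1]
eef_rot: [2.929, 1.571, -3.057]
wrist_force: [0.7, 0.6, -2.5]
finger_gap: 23.6
tcp [-13.3  47.  115.1] [ 0.7  0.6 -2.5]
scene 370 med [81. 44. 74.] lo [55. 15. 53.] hi [121.  81.  81.]
top 29 med [76. 13. 77.] lo [-24. -16.  71.] hi [ 91.  18. 379.]
```

```bash
python3 -m handwheel '[[[-1,0,-1],0],[[0,0,-4],0],[[0,0,-8],0],[[0,0,-13],0],[[0,0,-19],0],[[0,0,-25],0],[[0,0,-32],0],[[0,0,0],0],[[0,0,0],0],[[0,0,0],0]]'
python3 -m handwheel '[[[0,0,-8],0],[[0,0,-16],0],[[0,0,-25],0],[[0,0,-25],0],[[0,0,0],0],[[-10,0,0],0],[[-16,0,0],0],[[-16,0,0],0],[[-12,0,0],0],[[-7,0,0],0]]'
python3 -m handwheel '[[[0,0,0],0.039],[[0,0,0],0.039],[[0,0,0],0.039],[[0,0,0],0.039],[[0,0,0],0.039],[[0,0,0],0.039],[[0,0,0],0.039],[[0,0,0],0.039],[[0,0,0],0.039],[[0,0,0],0.035]]'
python3 - <<'E'
from or_ import *
comps('scene',(-400,140,-300,110));plan([416,-59.6,177],84.9)
E
```

```text
clock: 67.95
eef_pos: [460.5, 243.8, 115.8]
eef_rot: [0.021, 1.571, 0.318]
wrist_force: [-0.3, 0.2, -1.8]
finger_gap: 23.5
clock: 69.2
eef_pos: [389.7, 222.1, 177.6]
eef_rot: [0.154, 1.57, 0.451]
wrist_force: [-0.4, 0.7, -1.8]
finger_gap: 23.8
clock: 70.45
eef_pos: [389.4, 222.0, 176.8]
eef_rot: [-2.677, 1.57, -2.768]
wrist_force: [0.8, 1.0, -1.6]
finger_gap: 23.6
scene 303 med [-107.   18.  136.] lo [-130.  -17.  116.] hi [-61.  39. 142.]
shift [-2.000e-01 -2.779e+02  5.240e+01] spin -0.003 alt 3.139 j6 -1.04 jaw now 84.7
```

```bash
python3 -m handwheel '[[[0,-14,2.6],0],[[0,-28,5.3],0],[[0,-36,6.8],0],[[0,-38,7.2],0],[[0,-38,7.2],0],[[0,-38,7.2],0],[[0,-34,6.4],0],[[0,-27,5],0],[[0,-17,3.2],0],[[0,-8,1.5],0]]'
python3 bk.py b4
python3 -m handwheel '[[[0,0,8],0],[[0,0,14],0],[[0,0,18],0],[[0,0,20],0],[[0,0,20],0],[[0,0,18],0],[[0,0,14],0],[[0,0,10],0],[[0,0,5],0],[[0,0,2],0]]'
python3 -m handwheel '[[[0,0,0],0],[[0,0,0],0],[[0,0,0],0],[[0,0,0],0],[[0,0,0],0],[[0,0,0],0],[[0,0,0],0],[[0,0,0],0],[[0,0,0],0],[[0,0,0],0]]' 255 6
python3 bk.py b5
```

```text
clock: 71.75
eef_pos: [416.5, -60.8, 176.8]
eef_rot: [-2.459, 1.571, -2.548]
wrist_force: [-0.8, 1.1, -2.3]
finger_gap: 23.5
tcp in basket [-221.3   -1.1  176.8] [-0.8  1.1 -2.3]
scene 198 med [-130.    3.  137.] lo [-160.  -30.  121.] hi [-96.  29. 144.]
scene 114 med [17. 18. 34.] lo [ -9. -18.  27.] hi [34. 34. 40.]
grey x,z at pct [[-148.0, -55.0, 26.0], [-96.0, -6.0, 124.0], [148.0, 54.0, 174.0]]
rim (array([1.9, 0.2]), array([169.7, 112.4]), 89.3)
bar [  3.6  12.1 169.3]
clock: 73.05
eef_pos: [545.5, -70.8, 176.7]
eef_rot: [2.924, 1.571, 2.836]
wrist_force: [0.6, 0.1, -1.6]
finger_gap: 23.7
clock: 74.3
eef_pos: [545.4, -71.0, 176.9]
eef_rot: [-0.032, 1.571, -0.121]
wrist_force: [-0.2, 0.2, -0.6]
finger_gap: 24.1
tcp in basket [-92.    0.3 176.9] [-0.2  0.2 -0.6]
scene 211 med [10.  6. 39.] lo [-12. -18.  26.] hi [33. 33. 61.]
grey x,z at pct [[-90.0, -52.0, 26.0], [-41.0, -12.0, 86.0], [148.0, 53.0, 179.0]]
rim (array([5.4, 0.9]), array([113.3, 171.8]), 2.4)
bar [  3.7   7.6 169.4]
```

```bash
python3 -m handwheel '[[[-10,0,0],0],[[-12,0,-3],0],[[-12,0,-8],0],[[-12,0,-12],0],[[0,0,-25],0],[[0,0,-30],0],[[0,0,-30],0],[[0,0,-20],0],[[0,0,0],0],[[0,0,0],0]]' 255 40
python3 bk.py b6;python3 - <<'E'
import cv2
b=cv2.imread('pics/b6.png')[160:300,190:370];cv2.imwrite('pics/b6z.png',cv2.resize(b,None,fx=4,fy=4,interpolation=cv2.INTER_CUBIC))
E
python3 or.py
```

```text
clock: 75.6
eef_pos: [418.2, -59.7, 223.3]
eef_rot: [-0.103, 1.57, -0.192]
wrist_force: [0.2, 0.3, -1.8]
finger_gap: 23.3
tcp in basket [-2.197e+02  1.000e-01  2.233e+02] [ 0.2  0.3 -1.8]
scene 286 med [ -2. -25.  32.] lo [-38. -51.  13.] hi [32. 32. 39.]
grey x,z at pct [[-149.0, -58.0, 22.0], [-4.0, -21.0, 122.0], [149.0, 55.0, 174.0]]
rim (array([2.8, 1.6]), array([112.2, 169.3]), 0.9)
bar [  3.4   8.9 169. ]
tcp [-245.4 -230.   223.1] [-0.3  0.3 -1.4]
```

View pics/b6z.png

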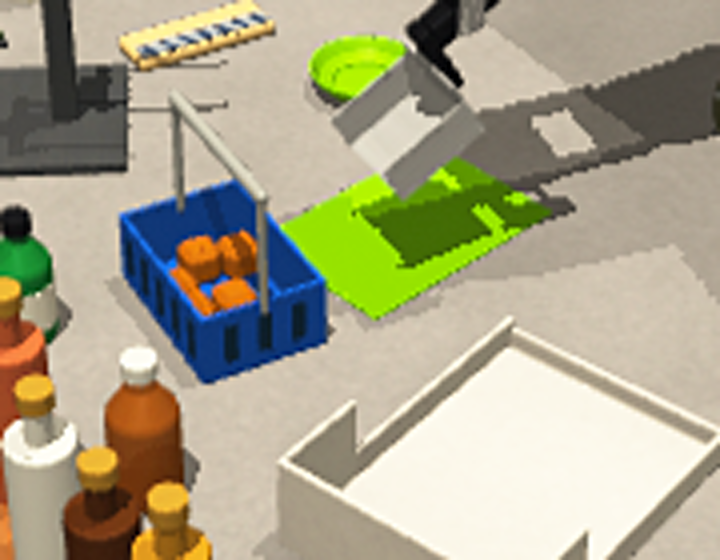

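```bash
python3 -m handwheel '[[[12,0,0],0],[[15,0,0],0],[[15,0,0],0],[[15,0,0],0],[[12,0,0],0],[[8,0,0],0],[[5,0,0],0],[[2,0,0],0],[[0,0,0],0],[[0,0,0],0]]' 255 40
python3 -m handwheel '[[[3,0,0],0],[[4,0,-7],0],[[4,0,-7],0],[[5,0,-7],0],[[5,0,-7],0],[[5.5,0,-6],0],[[5.5,0,-6],0],[[6,0,-5.5],0],[[6,0,-5.5],0],[[5.5,0,-4.5],0]]' 255 12
python3 -m handwheel '[[[5,0,-4],0],[[4,0,-2.5],0],[[3,0,-2],0],[[2,0,-1],0],[[0,0,0],0],[[0,0,0],0],[[0,0,0],0],[[0,0,0],0],[[0,0,0],0],[[0,0,0],0]]' 255 12
cat > scp.py <<'E'
from h import *
def scp(c):
    d=shot(c);w=cloud(d).reshape(-1,3);g=cv2.cvtColor(d['pixels'],cv2.COLOR_RGB2HSV).reshape(-1,3)
    k=(w[:,0]>280)&(w[:,0]<560)&(w[:,1]>-190)&(w[:,1]<20)
    for nm,lo,hi in(('side',38,48),('back',55,68),('grip',85,105)):
        p=w[k&(w[:,2]>lo)&(w[:,2]<hi)&((g[:,2]<80) if nm=='grip' else (g[:,1]<90))]
        if len(p)>8:print(c,nm,len(p),rect(p),np.percentile(p[:,2],[2,50,98]).round(1))
if __name__=='__main__':
    import sys
    for c in sys.argv[1:]:scp(c)
E
python3 scp.py scene wrist
```

```text
clock: 77.0
eef_pos: [418.0, -59.7, 139.1]
eef_rot: [-0.147, 1.57, -0.236]
wrist_force: [-0.3, 0.2, -0.6]
finger_gap: 23.5
clock: 78.25
eef_pos: [362.3, -54.7, 88.9]
eef_rot: [-0.143, 1.571, -0.232]
wrist_force: [0.5, 0.2, -0.7]
finger_gap: 23.8
clock: 79.5
eef_pos: [353.1, -53.9, 75.3]
eef_rot: [1.226, 1.571, 1.137]
wrist_force: [-1.7, -0.8, 0.8]
finger_gap: 24.2
scene side 104 (array([445.8, -60. ]), array([98.7, 93.8]), 84.4) [38.2 41.6 47.7]
scene back 51 (array([404.4, -55.4]), array([55.2, 68.9]), 33.8) [55.1 60.3 67.5]
scene grip 115 (array([362. , -54.4]), array([92.2, 35.8]), 0.3) [ 85.3  94.8 103.6]
wrist side 38 (array([401.3, -57.8]), array([34.9,  1.4]), 84.8) [38.3 43.9 47.3]
wrist back 120 (array([373.5, -54.8]), array([36.3, 61.4]), 85.4) [55.4 62.4 67.5]
wrist grip 6787 (array([346.5, -53. ]), array([27.1, 72.3]), 87.7) [90.5 95.9 97.9]
```

```bash
python3 -m handwheel '[[[0,0,0],0],[[0,0,0],0],[[0,0,0],0],[[-4,0,0],0],[[0,-8,0],0],[[0,-10,0],0],[[0,-10,0],0],[[2,0,0],0],[[1.5,0,0],0],[[0.5,0,0],0]]' 255 60
python3 -m handwheel '[[[0.5,0,0],0],[[0,0,0],0],[[0,0,0],0],[[0,0,0],0],[[0,0,0],0],[[0,0,0],0],[[0,0,0],0],[[0,0,0],0],[[0,0,0],0],[[0,0,0],0]]' 255 8
python3 -m handwheel '[[[0,0,0],0],[[0,0,0],0],[[0,0,0],0],[[0,0,0],0],[[0,0,0],0],[[-10,0,0],0],[[-20,0,0],0],[[-30,0,0],0],[[-40,0,0],0],[[-40,0,0],0]]' 60
python3 scp.py scene wrist top
python3 - <<'E'
from h import *
plan([637,-80,230],-5.1)
print(manip.read_state()['joints'])
E
```

```text
clock: 80.85
eef_pos: [350.5, -81.6, 75.3]
eef_rot: [-3.1, 1.57, 3.094]
wrist_force: [-4.5, -1.5, 7.1]
finger_gap: 23.3
clock: 82.1
eef_pos: [350.6, -81.7, 75.1]
eef_rot: [-2.453, 1.571, -2.541]
wrist_force: [-4.8, -0.0, 7.3]
finger_gap: 24.3
clock: 83.35
eef_pos: [350.4, -81.7, 216.8]
eef_rot: [-0.243, 1.57, -0.332]
wrist_force: [0.5, 0.1, 0.6]
finger_gap: 71.8
scene side 100 (array([444.1, -87.7]), array([99.2, 92.4]), 81.5) [38.3 41.7 47.5]
scene back 49 (array([399.1, -86.3]), array([91.7, 16.2]), 86.6) [55.5 59.7 65.8]
scene grip 154 (array([357.1, -78.4]), array([30.2, 93.9]), 81.4) [ 86.2  94.2 102. ]
wrist side 506 (array([443.4, -89.4]), array([90. , 89.9]), 84.9) [38.3 42.8 47.8]
wrist back 308 (array([400.4, -85.9]), array([89.1,  3.6]), 85.2) [55.5 62.2 64.5]
wrist grip 2339 (array([353. , -81.7]), array([23.2, 87.7]), 85.3) [92.7 96.5 98.1]
top side 18 (array([458.5, -90.7]), array([87.7, 52.7]), 85.8) [38.6 41.1 45.8]
top grip 56 (array([322.3, -78.6]), array([21.3, 21.2]), 86.4) [86.5 94.7 99.5]
shift [-12.3  27.3 284.6] spin -1.571 alt 1.571 j6 -1.81 jaw now 84.9
[-3.30907811e-01 -1.42665220e-01  1.99774940e+00  3.59464201e-05
  1.28259743e+00 -1.81291128e+00]
```

```bash
python3 -m handwheel '[[[-1.2,2.7,28.5],0],[[-1.2,2.7,28.5],0],[[-1.2,2.7,28.5],0],[[-1.2,2.7,28.5],0],[[-1.2,2.7,28.5],0],[[-1.2,2.7,28.5],0],[[-1.2,2.7,28.5],0],[[-1.2,2.7,28.5],0],[[-1.2,2.7,28.5],0],[[-1.2,2.7,28.5],0]]' 0 60
python3 -m handwheel '[[[0,0,0],0.157],[[0,0,0],0.157],[[0,0,0],0.157],[[0,0,0],0.157],[[0,0,0],0.157],[[0,0,0],0.157],[[0,0,0],0.157],[[0,0,0],0.157],[[0,0,0],0.157],[[0,0,0],0.157]]'
python3 - <<'E'
from bk import *
d=shot('wrist','w7');w=cloud(d)-B;q=np.stack([w@bx,w@by,w[...,2]],-1)
b=q[(q[...,2]>150)&(q[...,2]<180)&(abs(q[...,0])<30)&(abs(q[...,1])<100)];print(len(b),line(b))
r=q[(q[...,2]>56)&(q[...,2]<72)&(abs(q[...,0])<90)&(abs(q[...,1])<120)];print('rim',len(r),rect(r))
plan([637,-80,157],-5.1)
E
```

```text
clock: 84.75
eef_pos: [637.4, -80.1, 225.5]
eef_rot: [3.067, 1.569, 2.978]
wrist_force: [-0.4, -0.3, 0.4]
finger_gap: 93.8
clock: 86.0
eef_pos: [636.5, -80.1, 225.5]
eef_rot: [-1.683, 1.569, 2.936]
wrist_force: [-1.0, -0.1, -0.6]
finger_gap: 94.2
3598 (array([ -0.2,   7.9, 169.3]), array([ 0.003,  1.   , -0.001]), array([-91.4,  74.4]))
rim 2549 (array([ 0. , -1.7]), array([160.5, 110.4]), 89.8)
shift [68.5  0.6 -0.1] spin -0.012 alt 3.13 j6 -0.08 jaw now -5.8
```

```bash
python3 -m handwheel '[[[10,0,0],-0.006],[[12,0,0],-0.006],[[12,0,0],0],[[12,0,0],0],[[10,0,0],0],[[7,0,0],0],[[4,0,0],0],[[1.5,0,0],0],[[0,0,0],0],[[0,0,0],0]]'
python3 -m handwheel '[[[0,0,0],0],[[0,0,0],0],[[0,0,0],0],[[0,0,0],0],[[0,0,0],0],[[0,0,0],0],[[0,0,0],0],[[0,0,0],0],[[0,0,0],0],[[0,0,0],0]]' 255 60
python3 -m handwheel '[[[-4,0,0],0],[[-8,0,0],0],[[-12,0,0],0],[[-14,0,0],0],[[-14,0,0],0],[[-14,0,0],0],[[-14,0,0],0],[[-12,0,0],0],[[-8,0,0],0],[[-5,0,0],0]]'
python3 - <<'E'
from h import *
for c in('top','scene'):
    d=shot(c);w=cloud(d).reshape(-1,3);g=cv2.cvtColor(d['pixels'],cv2.COLOR_RGB2HSV).reshape(-1,3)
    k=(w[:,0]>420)&(w[:,0]<720)&(w[:,1]>-520)&(w[:,1]<-240)&(w[:,2]>185)&(w[:,2]<235)&((g[:,0]<8)|(g[:,0]>172))&(g[:,1]>120)
    p=w[k];print(c,len(p),rect(p))
    a=np.radians(-30.5);sx=np.array([np.cos(a),np.sin(a),0]);sy=np.array([-np.sin(a),np.cos(a),0]);q=p-np.array([613,-397,0]);q=np.c_[q@sx,q@sy,q[:,2]]
    print(np.percentile(q,[1,99],axis=0).round(1).tolist())
    for s in(1,-1):
        m=(q[:,0]<-25)&(q[:,0]>-105)&(q[:,1]*s>15)
        if m.sum()>8:print('prong',s,m.sum(),np.polyfit(q[m,0],q[m,1],1).round(3),np.median(q[m],0).round(1))
plan([613-.862*190,-397+.507*190,262],-30.5)
E
```

```text
clock: 87.3
eef_pos: [637.0, -80.2, 158.7]
eef_rot: [1.466, 1.57, -0.181]
wrist_force: [0.2, -1.3, 0.3]
finger_gap: 93.8
clock: 88.55
eef_pos: [636.9, -80.1, 158.4]
eef_rot: [1.904, 1.571, 0.257]
wrist_force: [0.1, -1.1, -0.1]
finger_gap: 10.6
clock: 89.8
eef_pos: [636.9, -80.1, 263.7]
eef_rot: [3.04, 1.571, 1.393]
wrist_force: [-0.2, 0.6, -4.1]
finger_gap: 10.5
top 344 (array([ 565.5, -368. ]), array([ 91.3, 124.3]), 59.1)
[[-115.6, -42.9, 194.0], [4.2, 44.3, 222.1]]
prong 1 69 [8.0000e-03 3.6284e+01] [-63.2  36.  200.7]
prong -1 69 [ 8.000e-03 -3.743e+01] [-65.3 -38.  201.6]
scene 98 (array([ 573.1, -371.7]), array([ 99.6, 110.2]), 64.1)
[[-102.4, -44.3, 191.8], [4.0, 54.5, 211.9]]
prong 1 12 [-0.044 37.263] [-33.1  39.5 202.8]
shift [   1.6 -170.5  234.1] spin 0.456 alt -2.685 j6 -0.11 jaw now -4.4
```

```bash
python3 -m handwheel '[[[0,-9,12],0],[[0,-18,24],0],[[0,-20,28],0],[[0,-20,28],0],[[0,-14,20],0],[[0,-6,8],0],[[0,0,0],0.06],[[0,0,0],0.1],[[0,0,0],0.13],[[0,0,0],0.13]]'
python3 - <<'E'
from h import *
plan([613-.862*190,-397+.507*190,262],-30.2)
E
```

```text
clock: 91.15
eef_pos: [541.0, -193.0, 263.1]
eef_rot: [-1.691, 1.57, 2.522]
wrist_force: [0.6, 0.8, -5.4]
finger_gap: 10.8
shift [  1.1 -28.9 138.5] spin 0.027 alt -3.114 j6 0.09 jaw now -28.6
```

```bash
python3 -m handwheel '[[[0,0,0],0.027],[[0,-2,8],0],[[0,-4,16],0],[[0,-5,22],0],[[0,-5,24],0],[[0,-5,24],0],[[0,-4,20],0],[[0,-3,14],0],[[0,-1,7],0],[[0,0,3],0]]'
python3 - <<'E'
from h import *
a=np.radians(-30.2);sx=np.array([np.cos(a),np.sin(a),0]);sy=np.array([-np.sin(a),np.cos(a),0]);O=np.array([613,-397,0])
plan(O-85*sx-.8*sy+[0,0,262],-30.2)
for c in('scene','wrist'):
    d=shot(c);w=cloud(d)-O;q=np.stack([w@sx,w@sy,w[...,2]],-1);g=cv2.cvtColor(d['pixels'],cv2.COLOR_RGB2HSV)
    p=q[(g[...,0]>100)&(g[...,0]<130)&(g[...,1]>140)&(q[...,2]>90)&(q[...,2]<190)];print(c,len(p),rect(p),np.percentile(p[:,2],[1,99]).round())
E
```

```text
clock: 92.4
eef_pos: [447.0, -298.4, 263.4]
eef_rot: [2.452, 1.571, 0.358]
wrist_force: [-0.0, 0.5, -5.1]
finger_gap: 10.2
shift [  1.4 108.1   2.9] spin 0.004 alt -3.137 j6 -0.13 jaw now -30.0
scene 826 (array([-192.6,    0.7]), array([179.3, 108.8]), 89.7) [106. 172.]
wrist 7724 (array([-193.5,    2.2]), array([156.9, 109.7]), 90.0) [107. 171.]
```

```bash
python3 -m handwheel '[[[0,4,0.5],0],[[0,9,0.5],0],[[0,14,0.5],0],[[0,16,0.5],0],[[0,17,0],0],[[0,17,0],0],[[0,14,0],0],[[0,10,0],0],[[0,5,0],0],[[0,2,0],0]]'
python3 -m handwheel '[[[5,0,0],0],[[9,0,0],0],[[11,0,0],0],[[11,0,0],0],[[9,0,0],0],[[5,0,0],0],[[3,0,0],0],[[2,0,0],0],[[1,0,0],0],[[0,0,0],0]]'
python3 - <<'E'
from h import *
a=np.radians(-30.2);sx=np.array([np.cos(a),np.sin(a),0]);sy=np.array([-np.sin(a),np.cos(a),0]);O=np.array([613,-397,0])
plan(O-85*sx-.8*sy+[0,0,203.4],-30.2)
for c in('scene',):
    d=shot(c,'h1');w=cloud(d)-O;q=np.stack([w@sx,w@sy,w[...,2]],-1);g=cv2.cvtColor(d['pixels'],cv2.COLOR_RGB2HSV)
    p=q[(g[...,0]>100)&(g[...,0]<130)&(g[...,1]>140)&(q[...,2]>25)&(q[...,2]<190)&(abs(q[...,0])<200)&(abs(q[...,1])<150)];print(c,len(p),rect(p),np.percentile(p[:,2],[1,99]).round())
E
```

```text
clock: 93.75
eef_pos: [539.7, -354.0, 263.2]
eef_rot: [-1.538, 1.571, 2.652]
wrist_force: [-0.6, -0.1, -4.3]
finger_gap: 10.6
clock: 95.0
eef_pos: [539.6, -354.0, 207.4]
eef_rot: [1.63, 1.571, -0.464]
wrist_force: [-0.6, 0.0, -4.2]
finger_gap: 10.5
shift [4.  0.1 1.1] spin 0.004 alt -3.137 j6 -0.11 jaw now -30.0
scene 816 (array([-83.9,   1.1]), array([183.2, 108. ]), 89.3) [ 49. 117.]
```

```bash
python3 -m handwheel '[[[1,0,0],0],[[1,0,0],0],[[1,0,0],0],[[1,0,0],0],[[0,0,0],0],[[0,0,0],0],[[0,0,0],0],[[0,0,0],0],[[0,0,0],0],[[0,0,0],0]]'
```

```text
clock: 96.3
eef_pos: [539.6, -353.9, 203.4]
eef_rot: [0.792, 1.571, -1.302]
wrist_force: [0.1, 0.8, -3.7]
finger_gap: 10.3
```

```bash
python3 -m handwheel '[[[0.8,0,0],0],[[0,0,0],0],[[0.7,0,0],0],[[0,0,0],0],[[0,0,0],0],[[0,0,0],0],[[0,0,0],0],[[0,0,0],0],[[0,0,0],0],[[0,0,0],0]]'
python3 -m handwheel '[[[0.7,0,0],0],[[0,0,0],0],[[0,0,0],0],[[0,0,0],0],[[0,0,0],0],[[0,0,0],0],[[0,0,0],0],[[0,0,0],0],[[0,0,0],0],[[0,0,0],0]]'
```

```text
clock: 97.55
eef_pos: [539.7, -354.0, 202.8]
eef_rot: [1.426, 1.57, -0.667]
wrist_force: [-3.0, 1.3, 5.7]
finger_gap: 10.3
clock: 98.8
eef_pos: [539.7, -354.0, 202.7]
eef_rot: [1.445, 1.569, -0.649]
wrist_force: [-4.7, 2.6, 10.2]
finger_gap: 10.5
```

```bash
python3 -m handwheel '[[[-0.8,0,0],0],[[0,0,0],0],[[0,0,0],0],[[0,0,0],0],[[0,0,0],0],[[0,0,0],0],[[0,0,0],0],[[0,0,0],0],[[0,0,0],0],[[0,0,0],0]]' 255 3
python3 -m handwheel '[[[0,0,0],0],[[0,0,0],0],[[0,0,0],0],[[0,0,0],0],[[0,0,0],0],[[-8,0,0],0],[[-15,0,0],0],[[-25,0,0],0],[[-30,0,0],0],[[-30,0,0],0]]' 130
python3 - <<'E'
from h import *
import cv2
a=np.radians(-30.2);sx=np.array([np.cos(a),np.sin(a),0]);sy=np.array([-np.sin(a),np.cos(a),0]);O=np.array([613,-397,0])
for c in('scene','top'):
    d=shot(c,'h2'+c);w=cloud(d)-O;q=np.stack([w@sx,w@sy,w[...,2]],-1);g=cv2.cvtColor(d['pixels'],cv2.COLOR_RGB2HSV)
    p=q[(g[...,0]>100)&(g[...,0]<130)&(g[...,1]>140)&(q[...,2]>25)&(q[...,2]<190)&(abs(q[...,0])<200)&(abs(q[...,1])<150)];print(c,len(p),rect(p),np.percentile(p[:,2],[1,99]).round())
    p=q[(g[...,0]<18)&(g[...,1]>140)&(g[...,2]>60)&(abs(q[...,0]+85)<60)&(abs(q[...,1])<80)&(q[...,2]<120)];print('orange',len(p),np.median(p,0).round() if len(p) else '')
    p=q[(q[...,2]>206)&(q[...,2]<222)&(abs(q[...,0]+85)<22)&(abs(q[...,1])<90)&(g[...,1]<60)];print('bar',len(p),line(p) if len(p)>5 else '')
E
python3 scp.py scene top
```

```text
clock: 100.05
eef_pos: [539.6, -354.0, 202.0]
eef_rot: [1.485, 1.57, -0.609]
wrist_force: [4.7, -2.8, 4.4]
finger_gap: 11.8
clock: 101.3
eef_pos: [539.5, -353.9, 312.3]
eef_rot: [1.473, 1.57, -0.621]
wrist_force: [-1.8, 0.1, -0.1]
finger_gap: 46.1
scene 819 (array([-86. ,   0.5]), array([181.6, 110.4]), 89.5) [ 46. 112.]
orange 202 [-96. -23.  77.]
bar 76 (array([-84.4,  11. , 214.2]), array([-0.003,  1.   , -0.006]), array([-95.9,  76.3]))
top 9 (array([-89.7,  34.7]), array([ 27.8, 107.2]), 76.6) [ 43. 111.]
orange 151 [-69.  30.  76.]
bar 76 (array([-85.6,  53.3, 212.9]), array([-0.027,  1.   ,  0.003]), array([-31.9,  28.1]))
scene side 102 (array([444.9, -87.9]), array([97.8, 94.6]), 85.5) [38.1 41.8 47.4]
scene back 51 (array([392.5, -76. ]), array([73.5, 81.3]), 46.0) [56.  61.2 67.5]
scene grip 137 (array([357.8, -77.9]), array([27.2, 89.1]), 84.9) [ 85.3  94.6 100.3]
top side 41 (array([441.3, -90. ]), array([89.8, 83.3]), 82.7) [38.9 42.1 46.6]
top back 24 (array([400.2, -85.4]), array([85.5,  3.2]), 85.0) [55.4 61.8 66.1]
top grip 226 (array([354. , -82.6]), array([23.8, 86.1]), 83.7) [88.8 94.9 99.7]
```

```bash
python3 -m handwheel '[[[-10,0,0],0],[[-15,0,0],0],[[-15,0,0],0],[[-15,-10,0],0],[[-10,-20,0],0],[[0,-30,0],0],[[0,-40,0],0],[[0,-40,0],0],[[0,-20,0],0],[[0,0,0],0]]' 100
python3 -m handwheel '[[[0,0,0],0],[[0,0,0],0],[[0,0,0],0],[[0,0,0],0],[[0,0,0],0],[[0,0,0],0],[[0,0,0],0],[[0,0,0],0],[[0,0,0],0],[[0,0,0],0]]'
python3 scp.py scene top
python3 - <<'E'
from h import *
shot('scene','f1');b=cv2.imread('pics/f1.png')[110:360,150:410];cv2.imwrite('pics/f1z.png',cv2.resize(b,None,fx=2.4,fy=2.4,interpolation=cv2.INTER_CUBIC))
E
```

```text
clock: 102.75
eef_pos: [400.2, -273.5, 376.4]
eef_rot: [1.422, 1.569, -0.672]
wrist_force: [0.5, 0.2, 0.4]
finger_gap: 57.6
clock: 104.0
eef_pos: [400.9, -274.0, 374.9]
eef_rot: [0.683, 1.571, -1.41]
wrist_force: [0.2, 0.4, 0.0]
finger_gap: 57.1
scene side 97 (array([444.9, -88.5]), array([99.1, 96.9]), 85.8) [38.2 41.9 46.9]
scene back 42 (array([398.3, -82.5]), array([95.6, 16.5]), 85.7) [55.9 61.6 67.1]
scene grip 140 (array([358.2, -77. ]), array([28.7, 88.8]), 86.4) [ 86.   94.6 101.3]
top side 40 (array([439.5, -90. ]), array([94.9, 77.2]), 78.3) [38.2 41.2 47.5]
top back 23 (array([397.4, -85.3]), array([85.7,  8.9]), 84.3) [56.1 61.6 66.2]
top grip 224 (array([354. , -82.7]), array([23.8, 86.1]), 83.5) [ 88.6  95.2 100.3]
```

View pics/f1z.png

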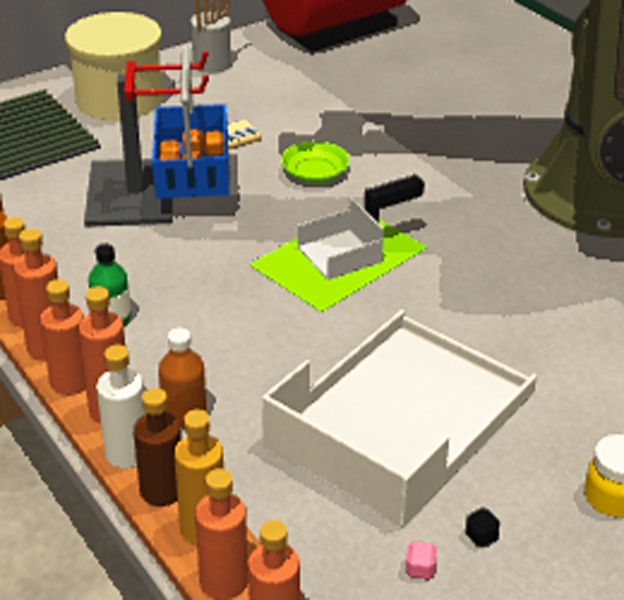

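The final picture shows the basket hanging on both prongs (about px (190,150)) with the chunks in it, and the scoop flat on the mat (340,240). The tray is empty, and the bystanders and look-alikes are where they started.

```bash
python3 -c "
from cell import manip
print(manip.sign_off())"
```

```text
the job is handed in; nothing more can be done
None
```

The job is done and handed in at about 104 s of the 210 s. Six chunks were in the tray. I scooped them out and poured them into the basket in two loads of three, without moving the basket. I then stood the scoop on its mat and hung the basket on the stand.

**Last checks**
- **Tray:** it is empty. No chunks show anywhere except in the basket.
- **Basket:** the handle bar lies across both prongs, about 85 mm from the post and level at about 210 mm.
- **Scoop:** it stands flat, with its pan centred near (444, −89) mm, within the mat. It had not moved after I released it.
- **Bystanders and look-alikes:** all look untouched in the final picture, which shows no sign of the announced knock to the scoop.

**What went wrong on the way**
- **First push:** it jammed the scoop's lip at the foot of the ramp, at about 20 N on the wrist. The scoop turned and slid about 17 mm in the grip. I levelled it on the tray floor.
- **Repeated passes:** because of that shift I had the lip position wrong, so two passes dropped chunks back into the tray before I measured it again.
- **Second levelling:** before the last load I lowered the arm too far, with about 16 N on the wrist. The grip slid again, and I took a fresh grip on the scoop.
- **Chunk count:** the last picture does not show all six chunks separately in the basket. I conclude all six are there from the empty tray and scoop.

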